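# Tip the tablets out of a flap-front caddy, keep the drying drum in

## Task

Pick up the see-through flap-front caddy and tip it close over the steel kidney dish just far enough that its flap swings open and all four big white tablets slide gently into the dish, while the round drying drum behind them stays in the caddy. Then set the caddy back down flat where it stood, its flap fallen shut, and leave the dish and everything else on the bench where they are.

Things in the scene. Friction and masses are not known exactly. Their poses are not given: they have to be found in the camera images.
- caddy_center (a point): The caddy: see-through plastic box, 124 mm long (x), 52 wide (y), 48 high, walls 3, 0.10 to 0.19 kg empty, closed top, standing loose on the bench. This is its centre, 24 mm above its underside. x runs along it away from the mouth, y across, z up through its top. Its long sides are plain and parallel, gripped across y. No latch: tipping it mouth-down opens the flap and lets the load slide out.
- caddy_lip (a point): Middle of the front edge (lip) of the caddy's floor, over which the tablets slide out: 62 mm to the -x side of the caddy's centre and 21 mm below it. The whole front end above it is the mouth, covered by the flap; it faces roughly towards the robot (within half a radian). Axes as the caddy's.
- flap (a joint): Angle (rad) of the caddy's flap, a 5 g plastic panel 50 x 42 mm hung freely from a hinge along the top of the mouth (55 mm to the -x side of the caddy's centre, 22 mm above it). 0 = shut, 1.9 = wide open, lower edge swung out and up. It stays shut by its weight until the caddy is tipped mouth-down over 0.18 rad, then gravity or the tablets push it open; it falls shut when level.
- drier_center (a point): Centre of the drying drum (desiccant) in the caddy: a squat white plastic cylinder 30 mm across, 20 mm high, 14 g, holes in its top, a rubber foot, standing loose at the caddy's back end behind the tablets. It starts to slide only at a clearly steeper tip than the tablets: the tangent of its sliding angle is about 1.4 times theirs; jolts shake it loose sooner.
- dish: Stainless steel kidney dish, bean-shaped, about 225 mm long (its y), 104 mm wide (its x, at the middle) and 38 mm high, floor 3 mm thick, walls flaring outward, 0.26 kg, standing on the bench. Origin: underside, at the middle of the bean; the hollow side of the bean faces its +x, where both ends curl some 15 mm. On the floor it is 86 mm wide at the middle and 200 mm long.
- mug: White ceramic mug, 80 mm across, 92 mm high, a bystander. Origin: centre of its underside.
- pill_tube: Lidded purple plastic pill tube standing upright, 35 mm across, 81 mm high, a bystander. Origin: centre of its underside.
- jar: Amber glass jar with a white cap, 48 mm across, 88 mm high, a bystander. Origin: centre of its underside.
- thermometer: Grey pistol-shaped infrared thermometer lying on its side, about 130 x 130 x 38 mm, a bystander. Origin: underside, about the middle of the barrel, which lies along its x; the grip points to its +y.
- depressor: Stainless steel tongue depressor lying flat, 153 x 21 x 2.5 mm, a bystander. Origin: centre of its underside, length along x.
- tablet1: One of four alike chalk-white oblong tablets, 38 mm long (its x), 19 mm wide (y), 13 mm thick (z), 12 g; origin: its centre. At the start it lies flat on the caddy's floor, front row, left (left is the caddy's +y). All four start to slide at much the same tip of the caddy, somewhere from 15 to 33 degrees, not known beforehand.
- tablet2: One of four alike chalk-white oblong tablets, 38 mm long (its x), 19 mm wide (y), 13 mm thick (z), 12 g; origin: its centre. At the start it lies flat on the caddy's floor, front row, right (left is the caddy's +y). All four start to slide at much the same tip of the caddy, somewhere from 15 to 33 degrees, not known beforehand.
- tablet3: One of four alike chalk-white oblong tablets, 38 mm long (its x), 19 mm wide (y), 13 mm thick (z), 12 g; origin: its centre. At the start it lies flat on the caddy's floor, rear row, left (left is the caddy's +y). All four start to slide at much the same tip of the caddy, somewhere from 15 to 33 degrees, not known beforehand.
- tablet4: One of four alike chalk-white oblong tablets, 38 mm long (its x), 19 mm wide (y), 13 mm thick (z), 12 g; origin: its centre. At the start it lies flat on the caddy's floor, rear row, right (left is the caddy's +y). All four start to slide at much the same tip of the caddy, somewhere from 15 to 33 degrees, not known beforehand.

How it is judged:
On the way:
1. the caddy is lifted and tipped so that its flap swings open (value of joint flap above 0.1 rad and height (world z) of caddy_center above 0.05 m), for 0.1 s.
At the end, for the whole second after the job is handed in: All four tablets lie in the kidney dish (centres at most 7 mm above its rim if piled); the drying drum is still inside the caddy; the caddy stands flat on the bench (tilt under 0.08 rad), its centre within 60 mm of where it stood at the start, flap shut (under 0.1 rad) (x of tablet1 in the frame of dish between -0.06 and 0.056 m and y of tablet1 in the frame of dish between -0.112 and 0.112 m and z of tablet1 in the frame of dish between 0.005 and 0.045 m and x of tablet2 in the frame of dish between -0.06 and 0.056 m and y of tablet2 in the frame of dish between -0.112 and 0.112 m and z of tablet2 in the frame of dish between 0.005 and 0.045 m and x of tablet3 in the frame of dish between -0.06 and 0.056 m and y of tablet3 in the frame of dish between -0.112 and 0.112 m and z of tablet3 in the frame of dish between 0.005 and 0.045 m and x of tablet4 in the frame of dish between -0.06 and 0.056 m and y of tablet4 in the frame of dish between -0.112 and 0.112 m and z of tablet4 in the frame of dish between 0.005 and 0.045 m and x of drier_center in the frame of caddy_center between -0.06 and 0.062 m and y of drier_center in the frame of caddy_center between -0.026 and 0.026 m and z of drier_center in the frame of caddy_center between -0.024 and 0.024 m and angle between caddy_center's own z axis and vertical below 0.08 rad and height (world z) of caddy_center between 0.018 and 0.03 m and distance of caddy_center from where it was at the start of the episode below 0.06 m and value of joint flap below 0.1 rad); the robot touches nothing.
It fails at once if the drying drum comes out of the caddy (x of drier_center in the frame of caddy_center below -0.068 m).
It fails at once if a tablet is dropped from a height or flung (faster than 1.7 m/s) (linear speed of any of tablet1, tablet2, tablet3, tablet4 above 1.7 m/s).
It fails at once if the dish is pushed more than 40 mm from where it stood (distance of dish from where it was at the start of the episode above 0.04 m).
It fails at once if a bystander is moved more than 30 mm or knocked over (distance of any of mug, pill_tube, jar, thermometer, depressor from where it was at the start of the episode above 0.03 m or angle between any of mug, pill_tube, jar's own z axis and vertical above 0.5 rad).
It also fails if it takes over 62 s, if anything falls off the work surface, if the arm or the gripper's body presses on something with over 40 N, if the wrist force passes 120 N, or if a joint passes its speed limit or range.

## Robot

A 7-joint arm with a two-finger parallel gripper is mounted at the origin on the work surface. World frame = base frame: x ahead of the robot, y to its left, z up, the work surface at z = 0. Lengths are in m, angles in rad, forces in N, time in s.
With the tool pointing down it reaches from about 0.4 to 0.875 m from the base axis. Payload 19.3 kg.
Tool frame: the origin (TCP) lies on the centre line of the jaws, within the pads' length; the fingertips stand 11 mm ahead of it and the grasp point (between the pads) lies 8 mm behind it; y points along the fingers, x is the direction in which the jaws open and shut, and the axes are right-handed (so a half turn about y gives the same grasp; the last joint's range is limited). The gripper opens to 85 mm and grips with 20 to 120 N. Pads are 22 mm wide; open, the fingers measure 114 mm over their backs; the gripper's body (76 mm by 85 mm) begins 54 mm behind the grasp point. The pads swing forward as they close: fully open they stand 13 mm farther back than shut.
Start: joints at [-1.275, 0.521, -0.036, 1.599, 0.021, 1.021, -0.113], TCP at [0.224, 0.584, 0.207] pointing down, gripper open.
Joint ranges: [-2.91, 2.91], [-0.3, 2.13], [-1.5, 1.42], [0.17, 2.43], [-1.26, 4.41], [0.16, 1.93], [-2.52, 2.52]. Speed limits (rad/s): [1.89, 1.89, 2.39, 2.39, 3.01, 3.01, 3.01].

## Interface

Orientations are given as [roll, pitch, yaw] about the fixed x, y, z axes, in that order (R = Rz(yaw) Ry(pitch) Rx(roll)).
In Python, from workcell import monitor, cams, bot gives the robot as it stands.
- The arm moves only by the tool send_rows, never from a script. Its argument "series" is text: rows parted by semicolons, each of 7 numbers parted by spaces: the turn, a rotation vector about the tool's x, y, z in rad, then the shift along the tool's x, y, z in mm, then the opening, from 0 (shut) to 1 (fully open). In form: ax ay az tx ty tz claw; .... A call has 1 to 20 rows; each row is the pose to reach, as a shift and turn from the pose commanded when the call began, along the tool's axes at that moment; what a row does not reach only later rows make up. A row lasts 1/12 s, in which the tool goes at most 41.7 mm and 7.16 degrees, less where a joint would pass 70% of its speed; a pose out of reach is approached as far as the arm can. A call with a gripper value outside its range is refused whole. The fingers move at their own pace and stop on an object; "force" is the grip in N (left out, the last holds). Time passes only in rows, so rows that repeat a pose let the fingers close. It gives the time, the measured TCP pose, the force and the opening at its end, in the units of the state.
- monitor.observe(): the state, without advancing time (a new reading comes with each control period).
- cams.grab_frame(name): name is "scene" or "top"; returns the picture (480x640x3 uint8, red, green, blue); there is no depth.
- cams.get_calibration(name): a dict with "mtx" (3x3 intrinsics, pixels), "origin" and "attitude" of the camera in the world. Camera axes: x right, y down, z forward; pixel columns grow to the right and rows downward; lengths in m; the calibration is good to about 2 mm. A picture is of the moment at which its call begins. get_calibration takes no time and is no camera call.
- bot.job_done(): hands the job in, once; it reports no verdict.
The state is a dict: "clock": time; "qpos": joint angles; "qd": joint speeds; "joint_efforts": joint torques, N m; "position": TCP position; "tool_rot": TCP orientation; "force": force on the tool from outside, world axes, zero at the start; "moment": the same for the moment, N m; "grip_width": finger opening in m.
Only numpy, scipy, OpenCV 4.12 (cv2) and the standard library are available. Lean on these libraries where they do the work, as an engineer would, in place of code of your own. Each camera call takes 0.05 s, during which the arm holds its last target.

## Working session

There is one attempt and no reset: what is moved stays moved. The work goes in short steps, Python scripts to look and compute and a tool call to move; the robot and the scene stay as the last step left them, time stands still between calls to the robot, and variables do not carry over. Pictures are saved under pics/ and viewed, and the job is handed in when it is done.

Besides the shell and the picture viewer there is one more tool, called after ">>>" by a JSON object that holds its "fn" and its "kwargs". send_rows: Moves the arm, as the interface text tells. Its arguments: {"type":"object","properties":{"series":{"type":"string"},"force":{"type":"number"}},"required":["series"]}

```bash
mkdir -p pics; ls; python3 - <<'E'
from workcell import monitor, cams, bot
import cv2
print(monitor.observe())
for n in ("scene","top"):
    f=cams.grab_frame(n); cv2.imwrite(f"pics/{n}0.png",f[:,:,::-1]); print(n,cams.get_calibration(n))
E
```

```text
pics
{'clock': 0.0, 'qpos': array([-1.27520698,  0.52201768, -0.03630458,  1.5999744 ,  0.02120791,
        1.02111681, -0.11279759]), 'qd': array([-4.28553683e-04, -2.65493791e-04, -4.20064480e-04, -1.45823810e-04,
       -7.39032797e-05, -9.40682675e-05, -1.70688825e-03]), 'joint_efforts': array([ 1.09564495e-03, -9.27122068e+01,  1.98084019e+00, -3.69942999e+01,
        1.79099233e-02,  8.25468771e-03, -6.21776917e-05]), 'position': array([0.22347788, 0.58330036, 0.20653576]), 'tool_rot': array([-1.57089512e+00,  1.12679613e-03,  1.20498310e+00]), 'force': array([-0.48269666, -1.1986618 ,  0.61228471]), 'moment': array([0.03462824, 0.01049123, 0.0527135 ]), 'grip_width': 0.08564195920650519}
scene {'mtx': array([[466.34154359,   0.        , 324.26012541],
       [  0.        , 466.34154359, 238.19578498],
       [  0.        ,   0.        ,   1.        ]]), 'origin': array([1.33253118, 0.34625158, 0.70821712]), 'attitude': array([-2.22828093,  0.00600731,  1.97203263])}
top {'mtx': array([[446.42696875,   0.        , 318.86685371],
       [  0.        , 446.42696875, 234.22910342],
       [  0.        ,   0.        ,   1.        ]]), 'origin': array([ 0.43087196, -0.02021764,  1.08728608]), 'attitude': array([-3.04444923e+00, -1.72749981e-03, -1.54906281e+00])}
```

View pics/scene0.png

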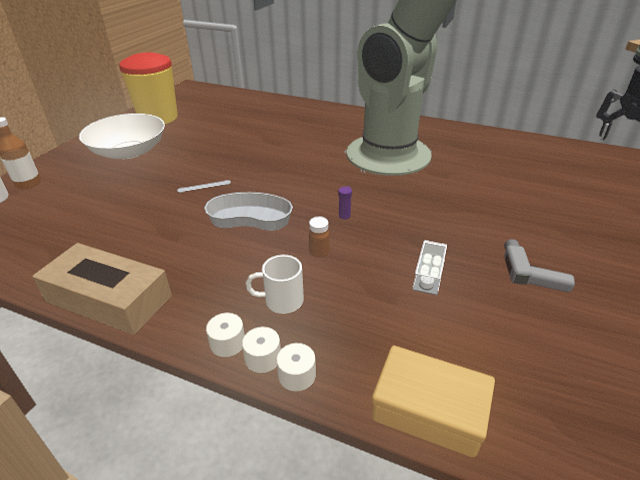

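View pics/top0.png

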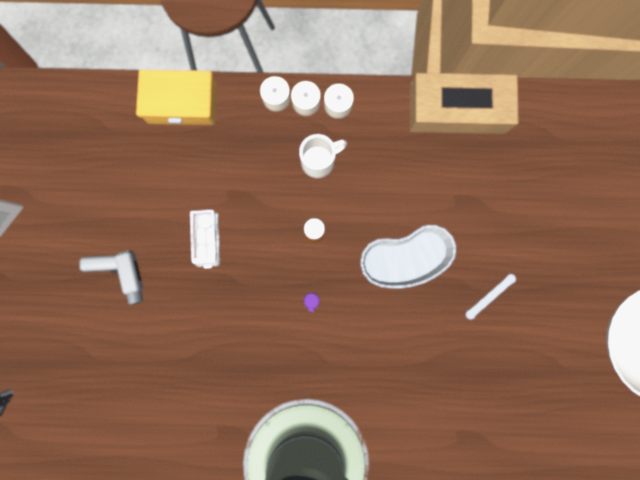

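The top view has the caddy at about (204,239), with its mouth towards the bottom of the picture (the robot). The dish is at (408,258), the jar at (314,229), the tube at (311,301) and the mug at (318,155). Next I'll zoom in for measuring.

```bash
cat > h.py <<'E'
import numpy as np, cv2
from scipy.spatial.transform import Rotation as R
from workcell import monitor, cams, bot
def cal(n):
    c=cams.get_calibration(n); return c['mtx'],np.array(c['origin']),R.from_euler('xyz',c['attitude']).as_matrix()
def ray(n,u,v,z):
    K,o,A=cal(n); d=A@np.linalg.inv(K)@np.array([u,v,1.]); return o+d*(z-o[2])/d[2]
def proj(n,P):
    K,o,A=cal(n); p=(np.atleast_2d(P)-o)@A; q=p@K.T; return q[:,:2]/q[:,2:]
def crop(n,src,u0,v0,u1,v1,s,out):
    im=cv2.imread(src)[v0:v1,u0:u1]; cv2.imwrite(out,cv2.resize(im,None,fx=s,fy=s,interpolation=cv2.INTER_CUBIC))
E
python3 - <<'E'
from h import *
crop('top','pics/top0.png',170,190,250,290,6,'pics/c1.png')
crop('top','pics/top0.png',340,210,520,330,4,'pics/c2.png')
crop('s','pics/scene0.png',400,230,460,305,8,'pics/c3.png')
crop('s','pics/scene0.png',180,170,320,250,5,'pics/c4.png')
E
```

```text
(no output)
```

View pics/c1.png

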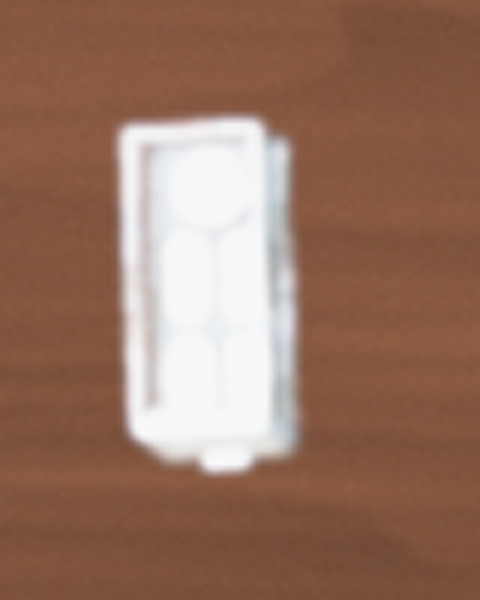

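View pics/c2.png

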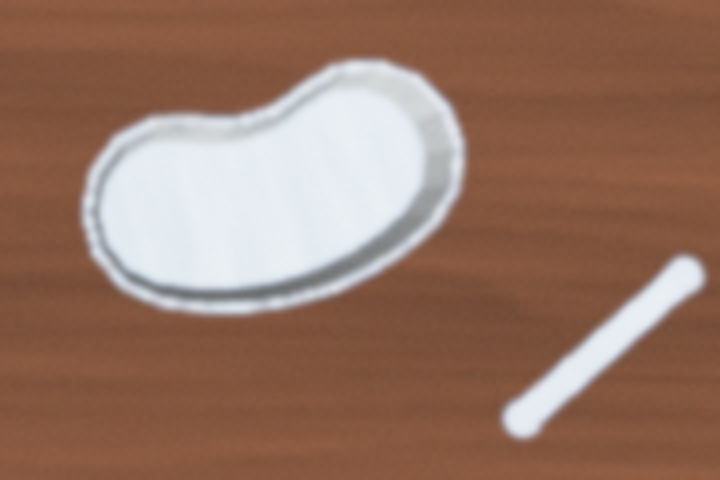

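View pics/c3.png

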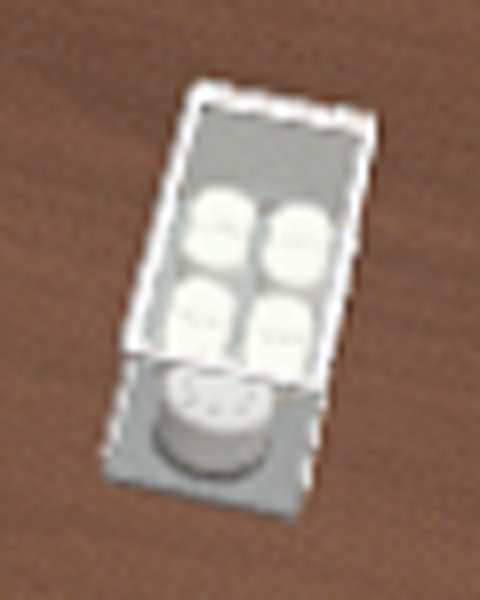

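View pics/c4.png

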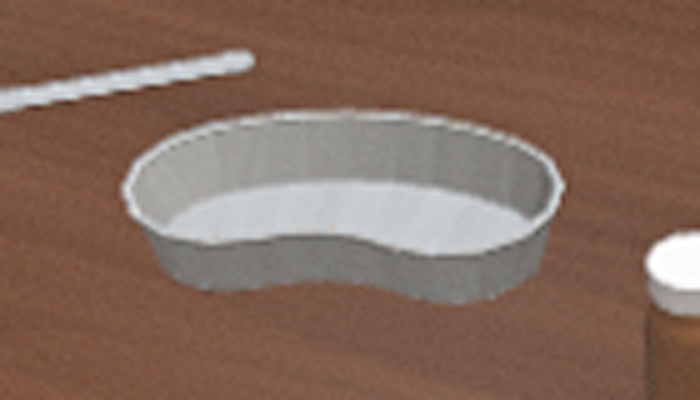

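Caddy: in the top view its top corners are near (190,211), (214,210), (192,262) and (215,264). In the scene view the drum is at the near end and the mouth faces the robot. The dish has its hollow side facing up and slightly left. Next I'll fit the poses using both cameras.

```bash
cat > meas.py <<'E'
from h import *
from scipy.optimize import least_squares
# caddy: corner correspondences (caddy-frame, camera, pixel)
T=lambda x,y:(170+x/6,190+y/6); S=lambda x,y:(400+x/8,230+y/8)
obs=[('top',(62,26,24),T(120,124)),('top',(62,-26,24),T(264,119)),('top',(-58,26,24),T(131,437)),
('scene',(62,26,24),S(322,388)),('scene',(62,-26,24),S(125,352)),('scene',(-55,26,24),S(374,112)),('scene',(-55,-26,24),S(194,84)),
('scene',(62,26,-24),S(298,520)),('scene',(62,-26,-24),S(105,480))]
def f(p):
    r=[]
    M=R.from_euler('z',p[2]).as_matrix()
    for n,c,px in obs:
        P=M@(np.array(c)/1000)+[p[0],p[1],.024]
        r+=list(proj(n,P)[0]-px)
    return np.array(r)
s=least_squares(f,[.4,.27,0],loss='soft_l1'); print('caddy',s.x); print(f(s.x).reshape(-1,2).round(1))
im=cv2.imread('pics/top0.png')
c=im.astype(int)
hsv=cv2.cvtColor(im,cv2.COLOR_BGR2HSV)
m=(hsv[:,:,1]<70).astype(np.uint8); mm=np.zeros_like(m); mm[215:300,350:462]=m[215:300,350:462]
mm=cv2.morphologyEx(mm,cv2.MORPH_CLOSE,np.ones((5,5)))
cs,_=cv2.findContours(mm,cv2.RETR_EXTERNAL,cv2.CHAIN_APPROX_NONE); k=max(cs,key=cv2.contourArea)[:,0]
W=np.array([ray('top',u,v,.038)[:2] for u,v in k]).astype(np.float32)
hull=cv2.minAreaRect(W); print('dish rect',hull)
mo=cv2.moments(W.reshape(-1,1,2)*1000);print('centroid',mo['m10']/mo['m00'],mo['m01']/mo['m00'])
np.save('dish.npy',W)
for n,(u,v),z in [('jar',(314,229),.088),('tube',(311.5,302),.081),('mug',(318,153),.092)]: print(n,ray('top',u,v,z))
print('dep',ray('top',470,316,0),ray('top',513,278,0))
E
python3 meas.py
```

```text
caddy [0.5203982  0.25366661 0.08537131]
[[-0.3  0.5]
 [-2.2 -0.1]
 [-0.3 -0.6]
 [ 0.1 -0.2]
 [-0.3 -0.8]
 [-0.1  0.9]
 [-0.6  0.1]
 [-0.2 -0.2]
 [-0.3 -0.3]]
dish rect ((0.48105207085609436, -0.23251888155937195), (0.13240481913089752, 0.23203144967556), 17.035621643066406)
centroid 482.8664368724643 -232.03474692036127
jar [ 0.53985376 -0.00861485  0.088     ]
tube [ 0.37666514 -0.00669025  0.081     ]
mug [ 0.71390577 -0.01380784  0.092     ]
dep [ 0.34721734 -0.38755887  0.        ] [ 0.4405033  -0.49291243  0.        ]
```

```bash
cat >> h.py <<'E'
def rel(pos,th,tilt=0,base=None):
    """world target: tool x at azimuth th, tool y down, then tipped by tilt about tool x (mouth-down). base=(pos,rpy)"""
    if base is None:
        s=monitor.observe(); base=(s['position'],s['tool_rot'])
    B=R.from_euler('xyz',base[1]); D=R.from_euler('xyz',[-np.pi/2,0,th])*R.from_rotvec([tilt,0,0])
    rv=(B.inv()*D).as_rotvec(); t=B.inv().apply(np.array(pos)-base[0])*1000
    return np.r_[rv.round(4),t.round(1)]
E
python3 - <<'E'
from h import *
th=np.pi/2+.085
b=([.224,.584,.207],[-np.pi/2,0,1.205])
print(rel([.5204,.2537,.12],th,base=b)); 
# tip sign check: caddy x = -tool z
D=R.from_euler('xyz',[-np.pi/2,0,th])*R.from_rotvec([.3,0,0]); print(-D.as_matrix()[:,2])
E
```

```text
[   0.       -0.4508    0.     -202.4      87.     -394.9   ]
[ 0.95188741  0.08110585 -0.29552021]
```

>>> {"fn": "send_rows", "kwargs": {"series": "0 -0.09 0 -50 0 -100 1; 0 -0.18 0 -100 20 -200 1; 0 -0.3 0 -150 40 -300 1; 0 -0.4 0 -202.4 70 -394.9 1; 0 -0.451 0 -202.4 87 -394.9 1; 0 -0.451 0 -202.4 87 -394.9 1; 0 -0.451 0 -202.4 87 -394.9 1; 0 -0.451 0 -202.4 87 -394.9 1; 0 -0.451 0 -202.4 87 -394.9 1; 0 -0.451 0 -202.4 87 -394.9 1; 0 -0.451 0 -202.4 87 -394.9 1; 0 -0.451 0 -202.4 87 -394.9 1; 0 -0.451 0 -202.4 87 -394.9 1; 0 -0.451 0 -202.4 87 -394.9 1; 0 -0.451 0 -202.4 87 -394.9 1; 0 -0.451 0 -202.4 87 -394.9 1; 0 -0.451 0 -202.4 87 -394.9 1; 0 -0.451 0 -202.4 87 -394.9 1", "force": 40}}

```text
clock: 1.6
position: [0.5196, 0.254, 0.1203]
tool_rot: [-1.571, -0.0, 1.657]
force: [0.5, -0.2, -0.0]
grip_width: 0.0853
```

```bash
python3 - <<'E'
from h import *
s=monitor.observe(); print(s['clock'],s['qpos'].round(3),s['position'],s['tool_rot'],s['force'])
print(rel([.5204,.2537,.022],np.pi/2+.085))
for n in("scene","top"):
    cv2.imwrite(f'pics/{n}1.png',cams.grab_frame(n)[:,:,::-1])
a=cv2.imread('pics/scene1.png')[130:330,340:560]; b=cv2.imread('pics/top1.png')[170:310,140:294]
cv2.imwrite('pics/j1.png',np.hstack([cv2.resize(a,(440,400)),cv2.resize(b,(360,400))]))
E
```

```text
1.6 [-0.499  0.554 -0.081  1.802  0.06   0.787  1.046] [0.519627   0.25402412 0.12030004] [-1.57101327e+00 -1.94099944e-04  1.65704921e+00] [ 0.51334896 -0.19285053 -0.01459912]
[ 2.00e-04  1.30e-03  2.00e-04 -4.00e-01  9.83e+01 -7.00e-01]
```

View pics/j1.png

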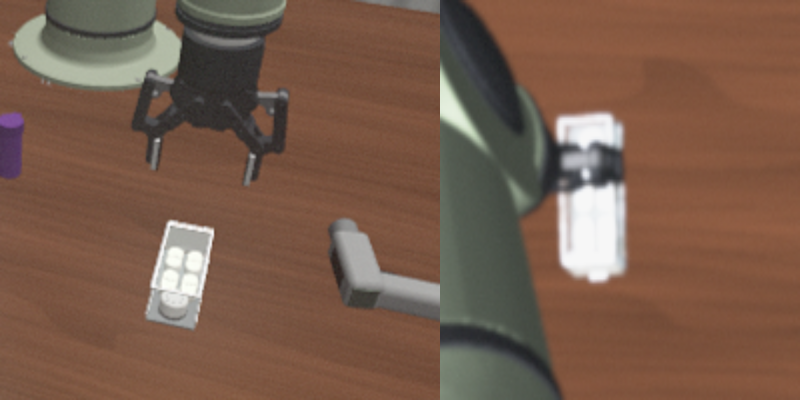

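```bash
python3 - <<'E'
from h import *
s=monitor.observe();p=s['position']
X=R.from_euler('xyz',s['tool_rot']).as_matrix()
for n,(u,v,sc,ox) in {'top':(140,170,360/154,440),'scene':(340,130,2,0)}.items():
    for off in([.0485,.002,0],[-.0485,.002,0],[0.0485,-.05,0],[-.0485,-.05,0]):
        q=proj(n,p+X@np.array(off))[0]; print(n,((q-[u,v])*sc+[ox,0]).round())
E
```

```text
top [513. 153.]
top [617. 146.]
top [493. 147.]
top [603. 140.]
scene [240. 212.]
scene [147. 195.]
scene [249. 171.]
scene [152. 155.]
```

```bash
python3 - <<'E'
from h import *
s=monitor.observe();p=s['position'];X=R.from_euler('xyz',s['tool_rot']).as_matrix()
def dr(n,u0,v0,u1,v1,sc):
    im=cv2.imread(f'pics/{n}1.png')[v0:v1,u0:u1]; im=cv2.resize(im,None,fx=sc,fy=sc,interpolation=cv2.INTER_CUBIC)
    for off,c in(([0,0,0],(0,0,255)),([0,.011,0],(0,255,255)),([.0425,0,0],(255,0,0)),([-.0425,0,0],(0,255,0)),([0,-.1,0],(255,255,0))):
        q=(proj(n,p+X@np.array(off))[0]-[u0,v0])*sc; cv2.circle(im,tuple(int(a) for a in q),4,c,-1)
    return im
cv2.imwrite('pics/j2.png',dr('scene',390,140,500,300,4)); cv2.imwrite('pics/j3.png',dr('top',150,190,260,300,5))
E
```

```text
(no output)
```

View pics/j2.png

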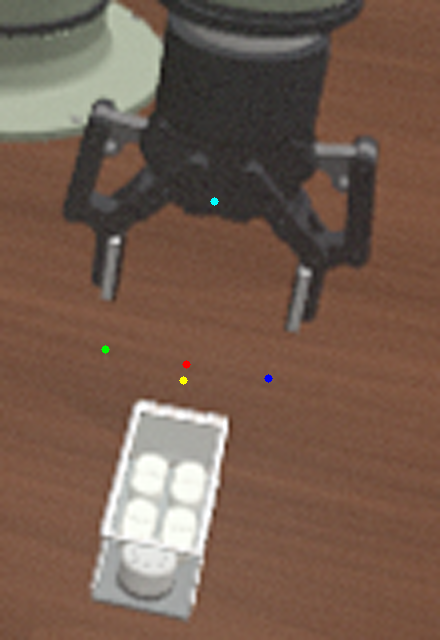

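View pics/j3.png

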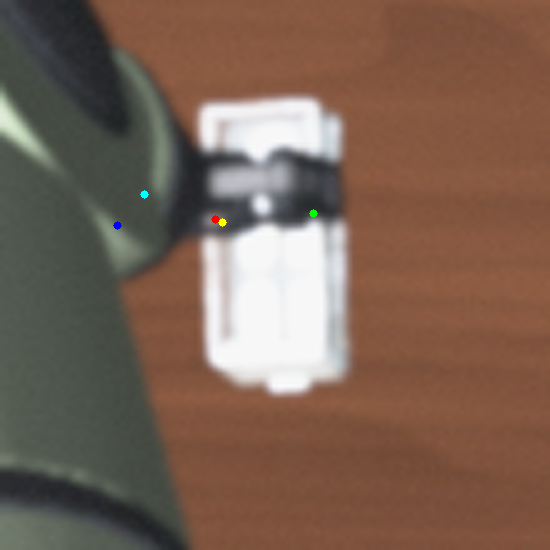

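```bash
python3 - <<'E'
from h import *
p=np.array([0.22347788, 0.58330036, 0.20653576]);X=R.from_euler('xyz',[-1.57089512,1.12679613e-03,1.20498310]).as_matrix()
sc=5;u0,v0=540,30
im=cv2.imread('pics/scene0.png')[30:150,540:640]; im=cv2.resize(im,None,fx=sc,fy=sc,interpolation=cv2.INTER_CUBIC)
for off,c in(([0,0,0],(0,0,255)),([0,.011,0],(0,255,255)),([.0425,0,0],(255,0,0)),([-.0425,0,0],(0,255,0)),([0,-.1,0],(255,255,0))):
    q=(proj('scene',p+X@np.array(off))[0]-[u0,v0])*sc; print(q); cv2.circle(im,tuple(int(a) for a in q),4,c,-1)
cv2.imwrite('pics/j4.png',im)
s=monitor.observe();print(s['clock'],s['position'],s['qd'].round(4))
cv2.imwrite('pics/scene2.png',cams.grab_frame('scene')[:,:,::-1])
a=cv2.imread('pics/scene1.png').astype(int);b=cv2.imread('pics/scene2.png').astype(int);print((abs(a-b).max(2)>60).sum())
# base disc & static check: project base axis
for P in ([0,0,0],[0.13,0,0],[0,0.13,0],[0,-.13,0]): print(P,proj('scene',P),proj('top',P))
E
```

```text
[389.76938956 651.91591139]
[380.44702059 673.82145028]
[493.89509607 684.07753633]
[290.23605659 621.17274689]
[480.40254679 438.94771034]
1.7 [0.51976432 0.25372609 0.12021484] [ 0.0044  0.0012  0.0001 -0.0001  0.0012 -0.0007  0.0007]
0
[0, 0, 0] [[387.85483884 153.9785531 ]] [[305.36949263 463.26503991]]
[0.13, 0, 0] [[375.37575482 172.5280244 ]] [[306.72889662 405.67958487]]
[0, 0.13, 0] [[427.59237108 161.31664794]] [[249.60255163 462.038065  ]]
[0, -0.13, 0] [[350.19949784 147.02496419]] [[361.141853   464.49213405]]
```

View pics/j4.png

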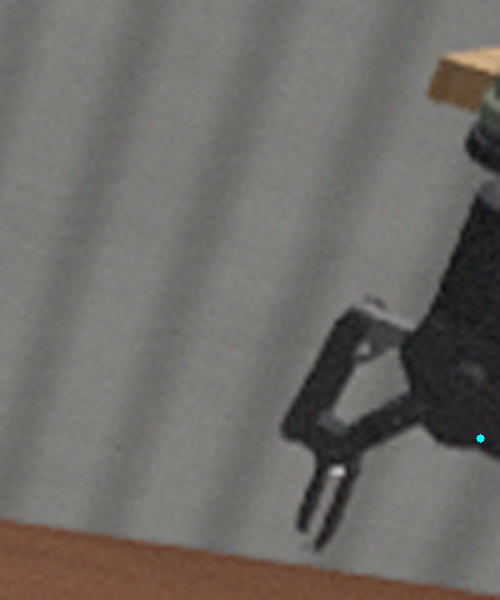

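The picture puts the fingertips about 33 mm further back along the tool than the reported TCP implies, and the cameras agree with the robot base. I'll come down part of the way and measure this again.

>>> {"fn": "send_rows", "kwargs": {"series": "0 0 0 0 15 0 1; 0 0 0 0 30 0 1; 0 0 0 0 45 0 1; 0 0 0 0 55 0 1; 0 0 0 0 60 0 1; 0 0 0 0 60 0 1; 0 0 0 0 60 0 1; 0 0 0 0 60 0 1"}}

```text
clock: 2.42
position: [0.5203, 0.2536, 0.0608]
tool_rot: [-1.572, -0.0, 1.656]
force: [-0.3, 0.1, 0.3]
grip_width: 0.0857
```

```bash
cat > look.py <<'E'
from h import *
import sys
tag=sys.argv[1]
s=monitor.observe();p=s['position'];X=R.from_euler('xyz',s['tool_rot']).as_matrix()
print(s['clock'],p.round(4),s['tool_rot'].round(4),s['force'].round(2),s['moment'].round(3),s['grip_width'])
def dr(n,u0,v0,u1,v1,sc):
    im=cams.grab_frame(n)[:,:,::-1]; cv2.imwrite(f'pics/{n}_{tag}.png',im)
    im=cv2.resize(im[v0:v1,u0:u1],None,fx=sc,fy=sc,interpolation=cv2.INTER_CUBIC)
    for off,c in(([0,0,0],(0,0,255)),([0,.011,0],(0,255,255)),([.0425,0,0],(255,0,0)),([-.0425,0,0],(0,255,0)),([0,-.1,0],(255,255,0))):
        q=(proj(n,p+X@np.array(off))[0]-[u0,v0])*sc; cv2.circle(im,tuple(int(a) for a in q),2,c,-1)
    return im
a=dr('scene',390,170,490,310,4);b=dr('top',160,190,256,302,5)
cv2.imwrite(f'pics/L_{tag}.png',np.hstack([a,cv2.resize(b,(390,560))[:,:390]]))
E
python3 look.py a
```

```text
2.4167 [0.5203 0.2536 0.0608] [-1.5717e+00 -4.0000e-04  1.6559e+00] [-0.34  0.12  0.26] [-0.005  0.06   0.039] 0.08568746403850593
```

View pics/L_a.png

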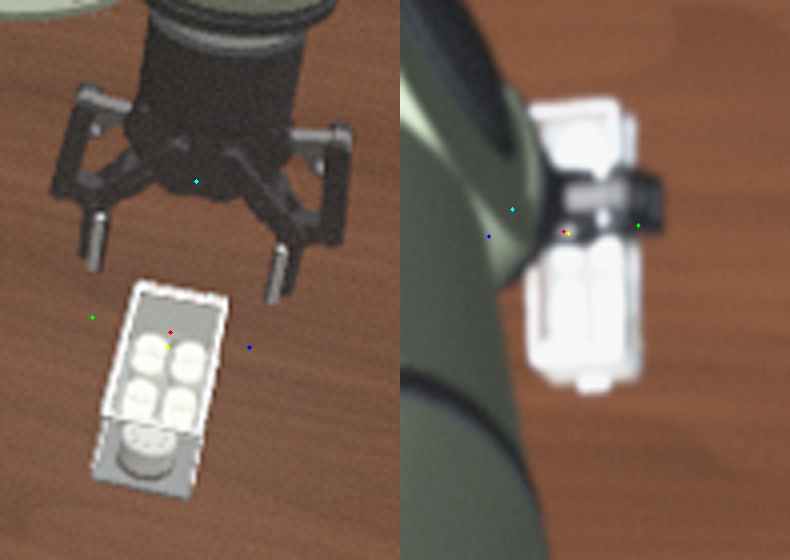

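>>> {"fn": "send_rows", "kwargs": {"series": "0 0 0 0 12 0 1; 0 0 0 0 24 0 1; 0 0 0 0 33 0 1; 0 0 0 0 38 0 1; 0 0 0 0 38 0 1; 0 0 0 0 38 0 1"}}

```text
clock: 3.02
position: [0.5197, 0.2532, 0.0216]
tool_rot: [-1.57, 0.0, 1.656]
force: [0.5, -0.8, 0.0]
grip_width: 0.0855
```

```bash
python3 look.py b
```

```text
3.0167 [0.5197 0.2532 0.0216] [-1.570e+00  4.000e-04  1.656e+00] [ 0.46 -0.8   0.02] [-0.002  0.002  0.033] 0.08546021445376953
```

View pics/L_b.png

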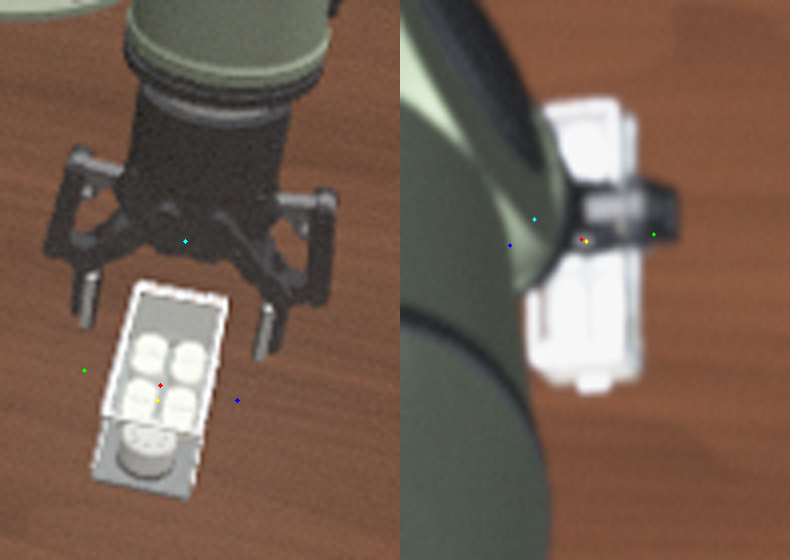

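Both views agree that the tips are about 32 mm higher than the reported TCP implies, so they're still around z≈0.055. I'll keep descending in small steps and watch the force.

>>> {"fn": "send_rows", "kwargs": {"series": "0 0 0 0 5 0 1; 0 0 0 0 10 0 1; 0 0 0 0 15 0 1; 0 0 0 0 18 0 1; 0 0 0 0 20 0 1; 0 0 0 0 20 0 1; 0 0 0 0 20 0 1"}}

```text
clock: 3.7
position: [0.5199, 0.2533, 0.002]
tool_rot: [-1.571, 0.0, 1.656]
force: [-0.7, 0.1, -0.2]
grip_width: 0.0852
```

```bash
python3 look.py c; python3 - <<'E'
from h import *
for z in (.0,.02,.03,.04): print(z, ray('scene',433.75,255.75,z+.02))
E
```

```text
3.7 [0.5199 0.2533 0.002 ] [-1.5706e+00  1.0000e-04  1.6560e+00] [-0.75  0.11 -0.16] [ 0.009 -0.021 -0.023] 0.08521924799243576
0.0 [0.47785334 0.25243081 0.02      ]
0.02 [0.50269078 0.2551573  0.04      ]
0.03 [0.51510951 0.25652054 0.05      ]
0.04 [0.52752823 0.25788378 0.06      ]
```

View pics/L_c.png

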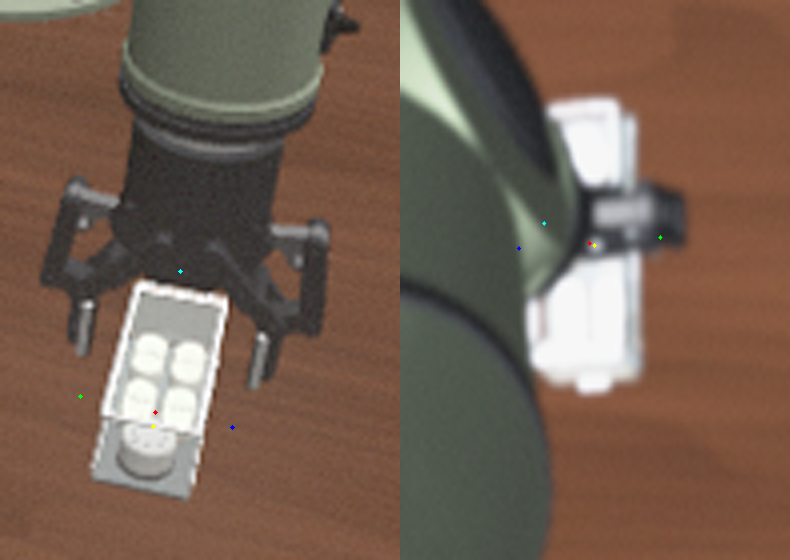

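>>> {"fn": "send_rows", "kwargs": {"series": "0 0 0 0 4 0 1; 0 0 0 0 8 0 1; 0 0 0 0 12 0 1; 0 0 0 0 15 0 1; 0 0 0 0 16 0 1; 0 0 0 0 16 0 1; 0 0 0 0 16 0 1"}}

```text
clock: 4.38
position: [0.5199, 0.2534, -0.014]
tool_rot: [-1.571, 0.0, 1.656]
force: [0.5, 0.5, 1.0]
grip_width: 0.0852
```

```bash
python3 look.py d
```

```text
4.3833 [ 0.5199  0.2534 -0.014 ] [-1.5707e+00  1.0000e-04  1.6560e+00] [0.54 0.47 1.  ] [ 0.026 -0.011  0.004] 0.085189953908582
```

View pics/L_d.png

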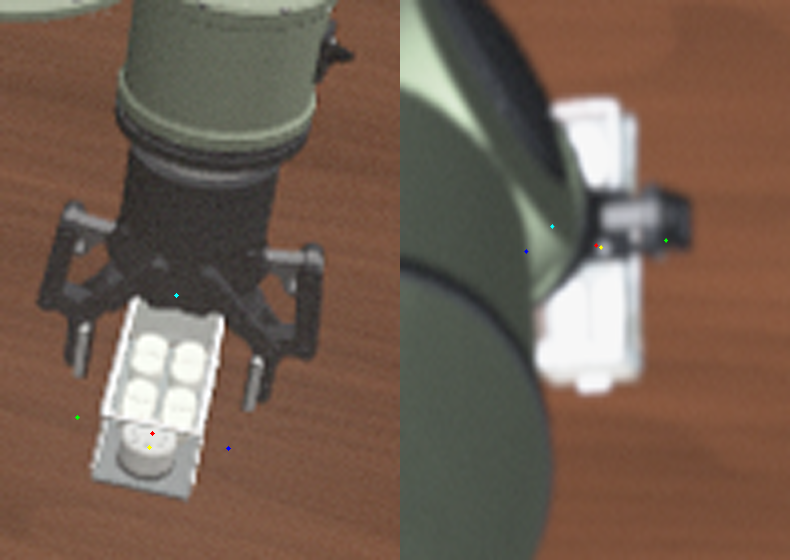

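>>> {"fn": "send_rows", "kwargs": {"series": "0 0 0 0 0 0 0.7; 0 0 0 0 0 0 0.6; 0 0 0 0 0 0 0.5; 0 0 0 0 0 0 0.4; 0 0 0 0 0 0 0.3; 0 0 0 0 0 0 0.3; 0 0 0 0 0 0 0.3; 0 0 0 0 0 0 0.3; 0 0 0 0 0 0 0.3; 0 0 0 0 0 0 0.3", "force": 40}}

```text
clock: 5.32
position: [0.52, 0.2534, -0.0137]
tool_rot: [-1.571, -0.0, 1.656]
force: [-1.3, -0.7, 4.5]
grip_width: 0.0518
```

```bash
python3 look.py e
```

```text
5.3167 [ 0.52    0.2534 -0.0137] [-1.571  -0.      1.6559] [-1.32 -0.65  4.46] [-0.133  0.21   0.025] 0.051800480073636454
```

View pics/L_e.png

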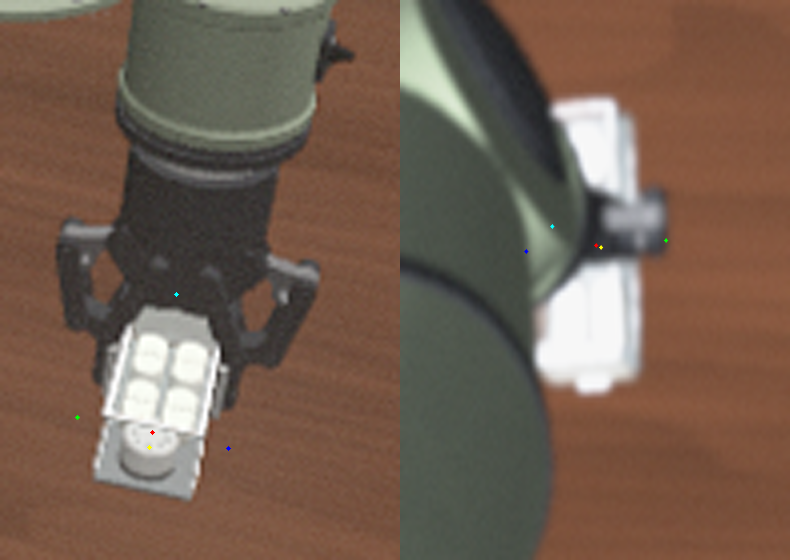

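Gripped at 51.8 mm, with the caddy undisturbed. Now I'll lift it smoothly.

>>> {"fn": "send_rows", "kwargs": {"series": "0 0 0 0 -2 0 0.3; 0 0 0 0 -5 0 0.3; 0 0 0 0 -10 0 0.3; 0 0 0 0 -17 0 0.3; 0 0 0 0 -26 0 0.3; 0 0 0 0 -36 0 0.3; 0 0 0 0 -47 0 0.3; 0 0 0 0 -59 0 0.3; 0 0 0 0 -71 0 0.3; 0 0 0 0 -83 0 0.3; 0 0 0 0 -95 0 0.3; 0 0 0 0 -107 0 0.3; 0 0 0 0 -118 0 0.3; 0 0 0 0 -128 0 0.3; 0 0 0 0 -136 0 0.3; 0 0 0 0 -142 0 0.3; 0 0 0 0 -146 0 0.3; 0 0 0 0 -148 0 0.3; 0 0 0 0 -148 0 0.3"}}

```text
clock: 7.0
position: [0.52, 0.2534, 0.1342]
tool_rot: [-1.571, 0.0, 1.656]
force: [0.1, 0.0, -1.7]
grip_width: 0.0515
```

```bash
python3 look.py f; python3 - <<'E'
from h import *
ps=.297
c=np.array([.474,-.235,0])+R.from_euler('z',ps).apply([.025+.062,0,0]); print(c)
print(rel([c[0],c[1],.134],np.pi/2+ps))
E
```

```text
7.0 [0.52   0.2534 0.1342] [-1.5709  0.      1.656 ] [ 0.13  0.04 -1.69] [-0.024 -0.042 -0.028] 0.05149736067393084
[ 0.55719103 -0.2095392   0.        ]
[-6.000e-04 -2.118e-01 -2.000e-04 -4.643e+02 -1.000e-01  2.100e+00]
```

View pics/scene_f.png

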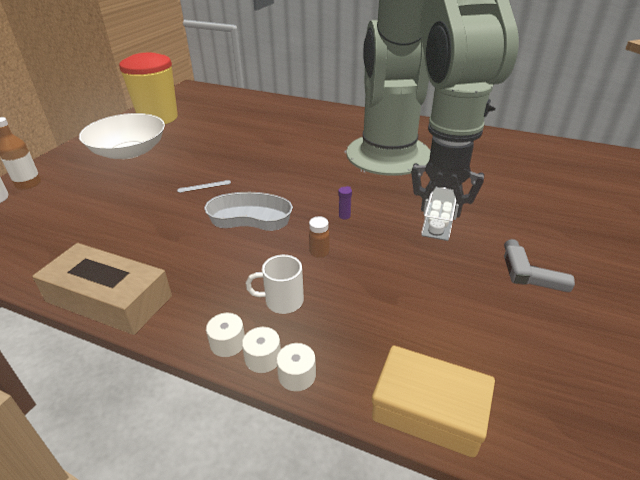

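```bash
python3 - <<'E'
import numpy as np
t=np.arange(1,29)/28; s=10*t**3-15*t**4+6*t**5
print((464*s).round(0)); print((.212*s).round(3)); 
E
```

```text
[  0.   2.   5.  11.  20.  32.  48.  67.  89. 114. 142. 171. 201. 232.
 263. 293. 322. 350. 375. 397. 416. 432. 444. 453. 459. 462. 464. 464.]
[0.    0.001 0.002 0.005 0.009 0.015 0.022 0.031 0.041 0.052 0.065 0.078
 0.092 0.106 0.12  0.134 0.147 0.16  0.171 0.181 0.19  0.197 0.203 0.207
 0.21  0.211 0.212 0.212]
```

```bash
python3 - <<'E'
import numpy as np
t=np.arange(1,20)/19; s=10*t**3-15*t**4+6*t**5
print('; '.join(f"0 {-.212*x:.3f} 0 {-464*x:.0f} 0 {2*x:.0f} 0.3" for x in s))
E
```

```text
0 -0.000 0 -1 0 0 0.3; 0 -0.002 0 -5 0 0 0.3; 0 -0.006 0 -14 0 0 0.3; 0 -0.014 0 -31 0 0 0.3; 0 -0.025 0 -55 0 0 0.3; 0 -0.039 0 -86 0 0 0.3; 0 -0.056 0 -123 0 1 0.3; 0 -0.075 0 -164 0 1 0.3; 0 -0.096 0 -209 0 1 0.3; 0 -0.116 0 -255 0 1 0.3; 0 -0.137 0 -300 0 1 0.3; 0 -0.156 0 -341 0 1 0.3; 0 -0.173 0 -378 0 2 0.3; 0 -0.187 0 -409 0 2 0.3; 0 -0.198 0 -433 0 2 0.3; 0 -0.206 0 -450 0 2 0.3; 0 -0.210 0 -459 0 2 0.3; 0 -0.212 0 -463 0 2 0.3; 0 -0.212 0 -464 0 2 0.3
```

>>> {"fn": "send_rows", "kwargs": {"series": "0 -0.002 0 -4 0 0 0.3; 0 -0.006 0 -13 0 0 0.3; 0 -0.012 0 -27 0 0 0.3; 0 -0.021 0 -46 0 0 0.3; 0 -0.032 0 -70 0 0 0.3; 0 -0.045 0 -99 0 0 0.3; 0 -0.060 0 -132 0 1 0.3; 0 -0.077 0 -169 0 1 0.3; 0 -0.095 0 -208 0 1 0.3; 0 -0.113 0 -248 0 1 0.3; 0 -0.131 0 -287 0 1 0.3; 0 -0.148 0 -325 0 1 0.3; 0 -0.164 0 -360 0 2 0.3; 0 -0.179 0 -391 0 2 0.3; 0 -0.191 0 -417 0 2 0.3; 0 -0.200 0 -438 0 2 0.3; 0 -0.207 0 -453 0 2 0.3; 0 -0.211 0 -462 0 2 0.3; 0 -0.212 0 -464 0 2 0.3; 0 -0.212 0 -464 0 2 0.3"}}

```text
clock: 8.77
position: [0.557, -0.2094, 0.1339]
tool_rot: [-1.57, -0.0, 1.867]
force: [-0.2, 0.5, -1.1]
grip_width: 0.0519
```

```bash
cat > look2.py <<'E'
from h import *
import sys
tag=sys.argv[1]; ps=.297
s=monitor.observe();p=s['position'];X=R.from_euler('xyz',s['tool_rot']).as_matrix()
print(s['clock'],p.round(4),s['tool_rot'].round(4),s['force'].round(2),s['moment'].round(3),round(s['grip_width'],4))
Cx,Cy,Cz=-X[:,2],X[:,0],-X[:,1]
tilt=np.degrees(np.arcsin(Cx[2])); 
for nm,c in(('tool',p+.038*Cz),('world',p+.006*Cz+[0,0,.032])):
    lip=c-.062*Cx-.021*Cz; d=R.from_euler('z',-ps).apply(lip-[.474,-.235,0]); print(nm,'tilt',tilt.round(2),'centre',c.round(4),'lip in dish',d.round(4))
def dr(n,u0,v0,u1,v1,sc):
    im=cams.grab_frame(n)[:,:,::-1]; cv2.imwrite(f'pics/{n}_{tag}.png',im)
    im=cv2.resize(im[v0:v1,u0:u1],None,fx=sc,fy=sc,interpolation=cv2.INTER_CUBIC)
    raw=im.copy()
    for c,col in((p+.038*Cz,(0,255,255)),(p+.006*Cz+[0,0,.032],(255,255,0))):
        for a,b,e in [(62,26,24),(62,-26,24),(-58,26,24),(-58,-26,24),(62,26,-24),(62,-26,-24),(-62,26,-24),(-62,-26,-24)]:
            q=(proj(n,c+(a*Cx+b*Cy+e*Cz)/1000)[0]-[u0,v0])*sc; cv2.circle(im,tuple(int(v) for v in q),2,col,-1)
    return raw,im
r,a=dr('scene',190,130,320,260,6)
cv2.imwrite(f'pics/M_{tag}.png',a if len(sys.argv)<3 else r)
r,a=dr('top',350,190,470,300,6) if len(sys.argv)<3 else (0,0)
if len(sys.argv)<3: cv2.imwrite(f'pics/N_{tag}.png',a)
E
python3 look2.py g
```

```text
8.7667 [ 0.557  -0.2094  0.1339] [-1.5705e+00 -3.0000e-04  1.8672e+00] [-0.16  0.47 -1.07] [0.007 0.051 0.012] 0.0519
tool tilt -0.02 centre [ 0.5571 -0.2094  0.1719] lip in dish [0.0249 0.0002 0.1509]
world tilt -0.02 centre [ 0.557  -0.2094  0.1719] lip in dish [0.0249 0.0002 0.1509]
```

View pics/M_g.png

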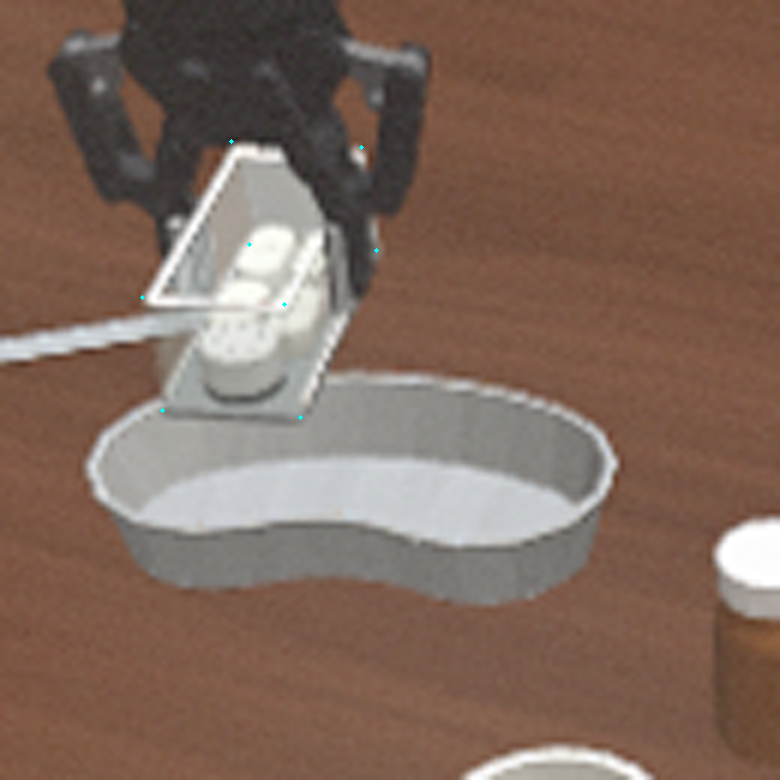

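View pics/N_g.png

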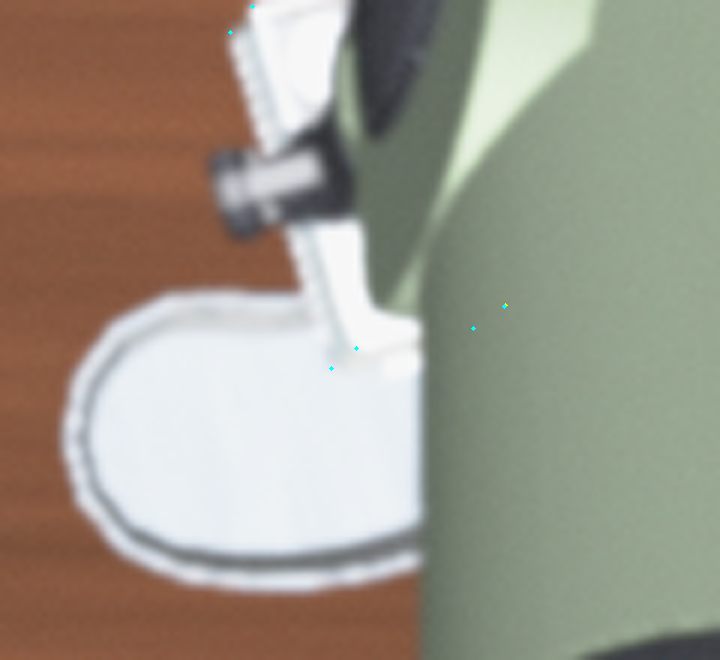

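Both overlays match and the load sits undisturbed. Now I'll tip to 12° while lowering, and check the tool geometry once tilted.

```bash
cat >> h.py <<'E'
PS=.297
def pour(tilt,lipd,model='tool',base=None):
    t=np.radians(tilt); D=(R.from_euler('xyz',[-np.pi/2,0,np.pi/2+PS])*R.from_rotvec([-t,0,0])).as_matrix()
    Cx,Cz=-D[:,2],-D[:,1]
    c=np.array([.474,-.235,0])+R.from_euler('z',PS).apply(lipd)+.062*Cx+.021*Cz
    p=c-.038*Cz if model=='tool' else c-.006*Cz-[0,0,.032]
    return rel(p,np.pi/2+PS,-t,base)
E
python3 - <<'E'
from h import *
for i,a in enumerate([1,4,8,12]): print(a,pour(a,[.025+.005*a/12,0,.15-.07*a/12]))
E
```

```text
1 [-1.75e-02  1.20e-03  6.00e-04 -1.40e+00  5.80e+00 -1.00e-01]
4 [-6.98e-02  1.20e-03  6.00e-04 -1.50e+00  2.00e+01 -2.10e+00]
8 [-1.396e-01  1.200e-03  6.000e-04 -1.500e+00  3.890e+01 -4.400e+00]
12 [-2.095e-01  1.200e-03  7.000e-04 -1.500e+00  5.780e+01 -6.500e+00]
```

>>> {"fn": "send_rows", "kwargs": {"series": "-0.004 0 0 0 1 0 0.3; -0.012 0 0 0 4 0 0.3; -0.024 0 0 0 7 -1 0.3; -0.040 0 0 0 11 -1 0.3; -0.057 0 0 -1 16 -2 0.3; -0.075 0 0 -1 21 -2 0.3; -0.093 0 0 -1 26 -3 0.3; -0.111 0 0 -1 31 -3 0.3; -0.129 0 0 -1 36 -4 0.3; -0.147 0 0 -1 41 -5 0.3; -0.165 0 0 -1 46 -5 0.3; -0.182 0 0 -1 50 -6 0.3; -0.195 0 0 -1 54 -6 0.3; -0.204 0 0 -1 57 -6 0.3; -0.209 0 0 -1 58 -6 0.3; -0.209 0 0 -1 58 -6 0.3"}}

```text
clock: 10.2
position: [0.5631, -0.2084, 0.0758]
tool_rot: [-1.78, -0.0, 1.868]
force: [0.5, -0.8, -2.5]
grip_width: 0.0514
```

```bash
python3 look2.py h
```

```text
10.2 [ 0.5631 -0.2084  0.0758] [-1.7797e+00 -3.0000e-04  1.8677e+00] [ 0.52 -0.75 -2.54] [-0.086  0.278 -0.016] 0.0514
tool tilt 11.97 centre [ 0.5556 -0.2107  0.113 ] lip in dish [ 0.0289 -0.0006  0.0796]
world tilt 11.97 centre [ 0.562  -0.2087  0.1137] lip in dish [ 0.0355 -0.0006  0.0803]
```

View pics/M_h.png

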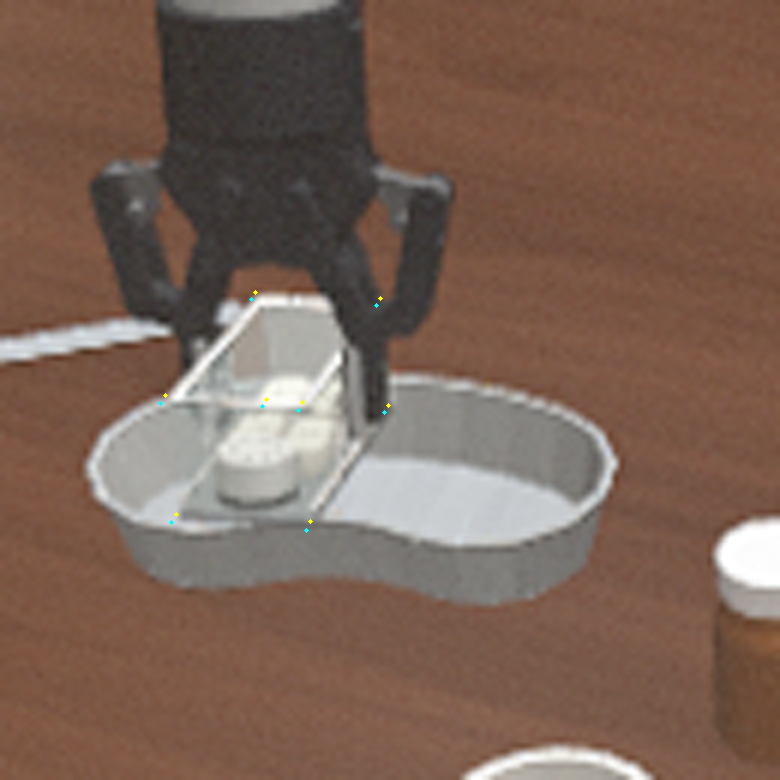

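View pics/N_h.png

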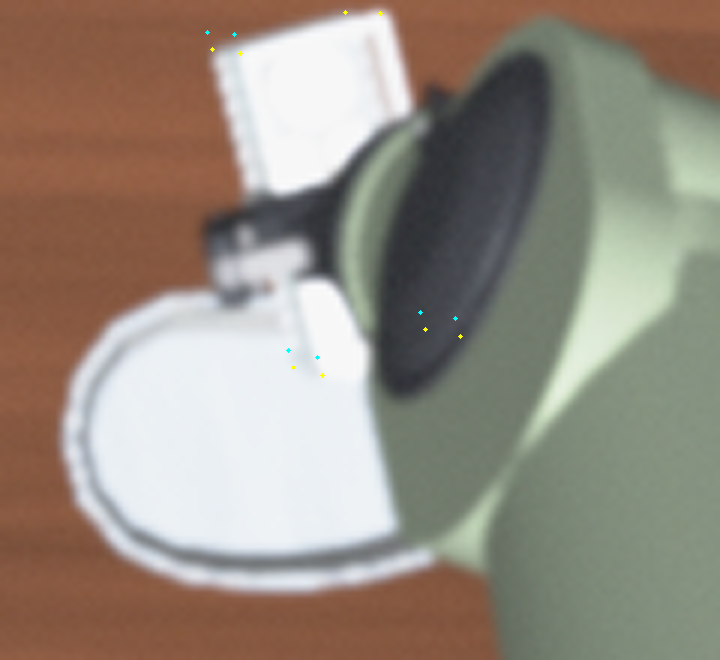

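The tool-fixed model (yellow) matches the tipped caddy in both views, and the drum and tablets haven't moved. I'll lower the lip to 47 mm at this tilt.

```bash
python3 - <<'E'
from h import *
print(pour(12,[.028,0,.047]))
b=monitor.observe()
E
```

```text
[-4.0e-04  2.0e-04 -0.0e+00  7.0e-01  3.2e+01  8.1e+00]
```

>>> {"fn": "send_rows", "kwargs": {"series": "0 0 0 0 1 0 0.3; 0 0 0 0 4 1 0.3; 0 0 0 0 8 2 0.3; 0 0 0 0 12 3 0.3; 0 0 0 0 17 4 0.3; 0 0 0 0 22 5 0.3; 0 0 0 1 26 6 0.3; 0 0 0 1 29 7 0.3; 0 0 0 1 31 8 0.3; 0 0 0 1 32 8 0.3; 0 0 0 1 32 8 0.3"}}

```text
clock: 11.22
position: [0.5619, -0.2077, 0.0429]
tool_rot: [-1.78, -0.0, 1.868]
force: [-0.5, -0.5, -1.8]
grip_width: 0.0517
```

```bash
python3 look2.py i; python3 - <<'E'
from h import *
for a in (13,14,15,16,18,20,24,28,32): print(a,pour(a,[.028,0,.047]))
E
```

```text
11.2167 [ 0.5619 -0.2077  0.0429] [-1.7796e+00 -1.0000e-04  1.8679e+00] [-0.52 -0.53 -1.81] [-0.096  0.341  0.023] 0.0517
tool tilt 11.96 centre [ 0.5544 -0.21    0.0801] lip in dish [0.0279 0.0004 0.0467]
world tilt 11.96 centre [ 0.5608 -0.2081  0.0808] lip in dish [0.0345 0.0004 0.0474]
13 [-1.77e-02  2.00e-04 -1.00e-04 -2.00e-01 -1.10e+00 -2.00e-01]
14 [-3.52e-02  2.00e-04 -1.00e-04 -2.00e-01 -2.20e+00 -5.00e-01]
15 [-5.26e-02  2.00e-04 -1.00e-04 -2.00e-01 -3.30e+00 -7.00e-01]
16 [-7.01e-02  2.00e-04 -1.00e-04 -2.00e-01 -4.30e+00 -1.00e+00]
18 [-1.05e-01  2.00e-04 -1.00e-04 -2.00e-01 -6.60e+00 -1.40e+00]
20 [-1.399e-01  2.000e-04 -1.000e-04 -2.000e-01 -8.800e+00 -1.700e+00]
24 [-2.097e-01  2.000e-04 -1.000e-04 -2.000e-01 -1.320e+01 -2.100e+00]
28 [-2.795e-01  2.000e-04 -1.000e-04 -2.000e-01 -1.770e+01 -2.200e+00]
32 [-3.493e-01  2.000e-04 -1.000e-04 -2.000e-01 -2.220e+01 -2.000e+00]
```

View pics/M_i.png

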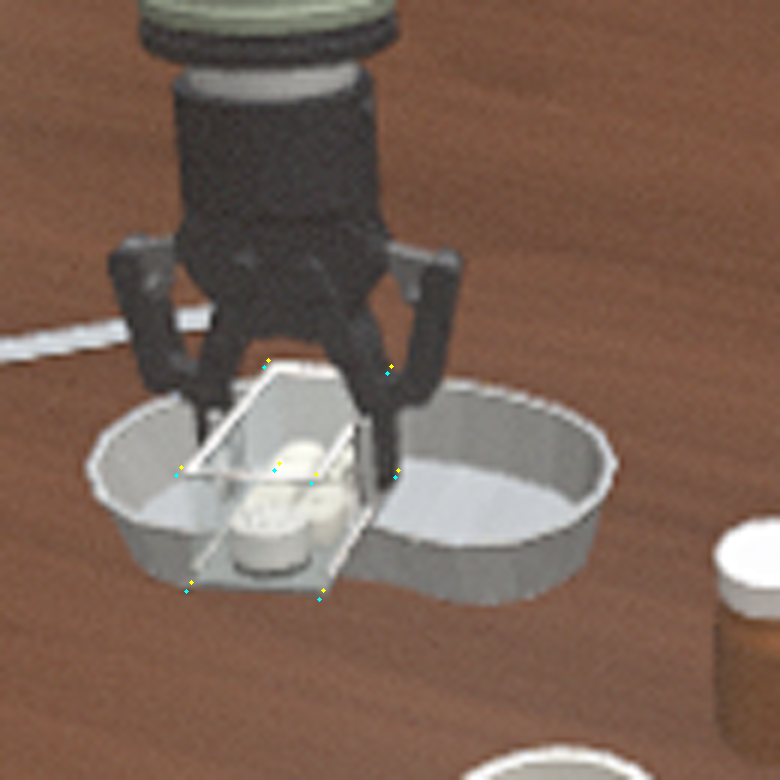

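>>> {"fn": "send_rows", "kwargs": {"series": "-0.004 0 0 0 -0.2 0 0.3; -0.010 0 0 0 -0.6 -0.1 0.3; -0.018 0 0 0 -1.1 -0.2 0.3; -0.027 0 0 0 -1.6 -0.3 0.3; -0.036 0 0 0 -2.2 -0.5 0.3; -0.045 0 0 0 -2.8 -0.6 0.3; -0.052 0 0 0 -3.2 -0.7 0.3; -0.056 0 0 0 -3.5 -0.8 0.3; -0.058 0 0 0 -3.6 -0.8 0.3; -0.058 0 0 0 -3.6 -0.8 0.3; -0.058 0 0 0 -3.6 -0.8 0.3"}}

```text
clock: 12.23
position: [0.5621, -0.2077, 0.0468]
tool_rot: [-1.838, 0.0, 1.868]
force: [0.1, 0.2, -1.7]
grip_width: 0.0514
```

```bash
python3 look2.py k r
```

```text
12.2333 [ 0.5621 -0.2077  0.0468] [-1.8378  0.      1.868 ] [ 0.13  0.19 -1.74] [-0.119  0.364 -0.059] 0.0514
tool tilt 15.3 centre [ 0.5525 -0.2106  0.0835] lip in dish [0.0279 0.0003 0.0469]
world tilt 15.3 centre [ 0.5606 -0.2082  0.0846] lip in dish [0.0364 0.0003 0.048 ]
```

View pics/M_k.png

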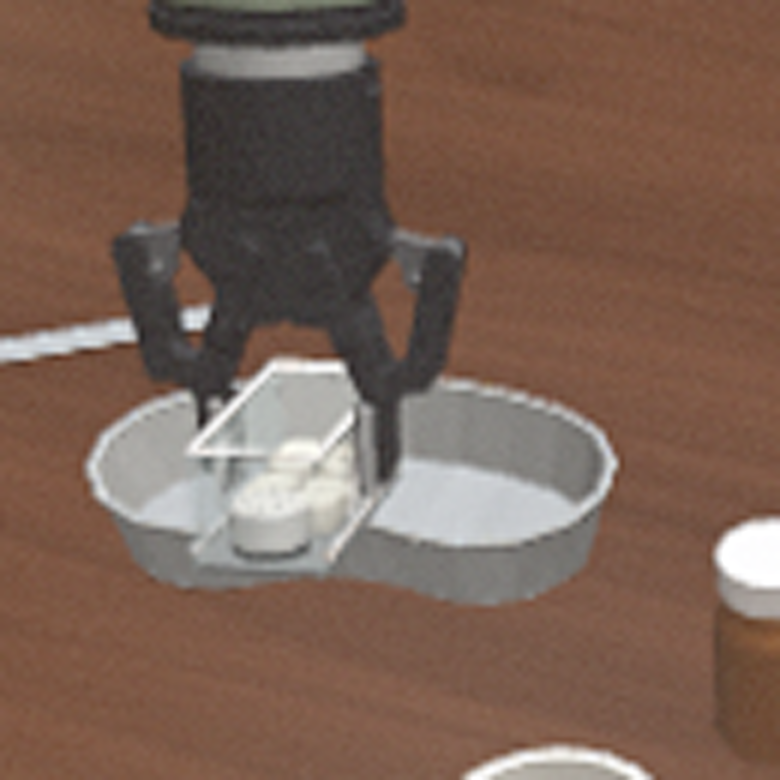

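The tablets at about (310,470) and the drum at (270,515) haven't moved at 15.3°. I'll continue in 2° steps.

>>> {"fn": "send_rows", "kwargs": {"series": "-0.003 0 0 0 -0.2 0 0.3; -0.008 0 0 0 -0.5 -0.1 0.3; -0.014 0 0 0 -0.9 -0.2 0.3; -0.021 0 0 0 -1.3 -0.2 0.3; -0.028 0 0 0 -1.8 -0.3 0.3; -0.033 0 0 0 -2.1 -0.4 0.3; -0.036 0 0 0 -2.3 -0.4 0.3; -0.037 0 0 0 -2.3 -0.4 0.3; -0.037 0 0 0 -2.3 -0.4 0.3; -0.037 0 0 0 -2.3 -0.4 0.3"}}

```text
clock: 13.12
position: [0.5619, -0.2078, 0.0492]
tool_rot: [-1.875, 0.0, 1.868]
force: [-0.4, 0.4, -1.7]
grip_width: 0.0516
```

```bash
python3 look2.py l r
```

```text
13.1167 [ 0.5619 -0.2078  0.0492] [-1.8748e+00  1.0000e-04  1.8679e+00] [-0.41  0.38 -1.72] [-0.094  0.426 -0.029] 0.0516
tool tilt 17.42 centre [ 0.551  -0.2111  0.0854] lip in dish [0.0278 0.0003 0.0468]
world tilt 17.42 centre [ 0.5602 -0.2083  0.0869] lip in dish [0.0373 0.0003 0.0483]
```

View pics/M_l.png

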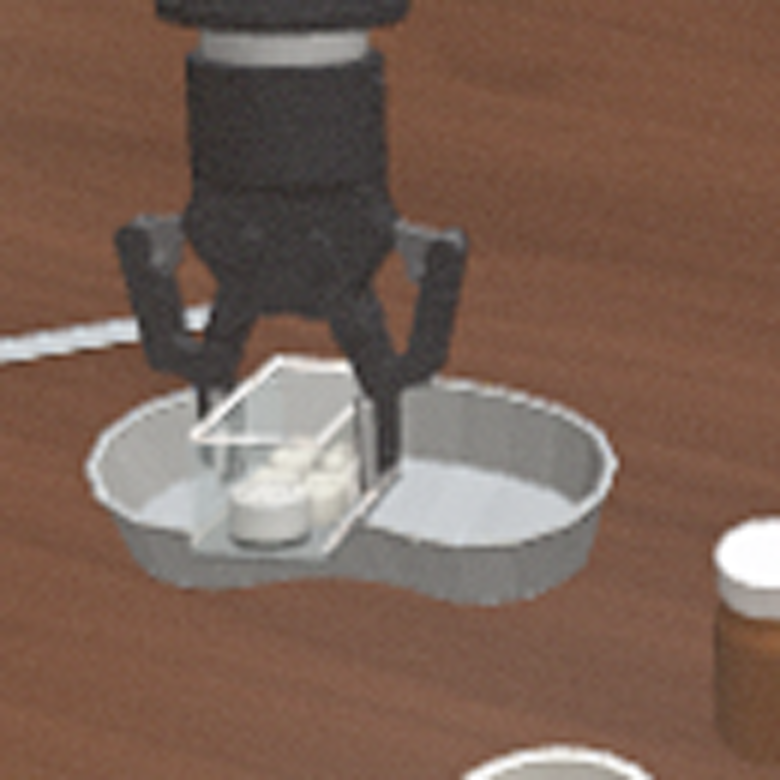

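No slide at 17.4°. Next step.

>>> {"fn": "send_rows", "kwargs": {"series": "-0.003 0 0 0 -0.2 0 0.3; -0.008 0 0 0 -0.5 -0.1 0.3; -0.014 0 0 0 -0.9 -0.1 0.3; -0.021 0 0 0 -1.3 -0.2 0.3; -0.028 0 0 0 -1.8 -0.2 0.3; -0.033 0 0 0 -2.1 -0.3 0.3; -0.036 0 0 0 -2.3 -0.3 0.3; -0.037 0 0 0 -2.3 -0.3 0.3; -0.037 0 0 0 -2.3 -0.3 0.3; -0.037 0 0 0 -2.3 -0.3 0.3"}}

```text
clock: 14.0
position: [0.5615, -0.2079, 0.0514]
tool_rot: [-1.912, -0.0, 1.868]
force: [0.0, -0.1, -1.5]
grip_width: 0.0516
```

```bash
python3 look2.py m r
```

```text
14.0 [ 0.5615 -0.2079  0.0514] [-1.9118 -0.      1.8679] [ 0.03 -0.05 -1.54] [-0.062  0.539  0.053] 0.0516
tool tilt 19.54 centre [ 0.5493 -0.2116  0.0872] lip in dish [0.0275 0.0003 0.0467]
world tilt 19.54 centre [ 0.5596 -0.2085  0.0891] lip in dish [0.0382 0.0003 0.0486]
```

View pics/M_m.png

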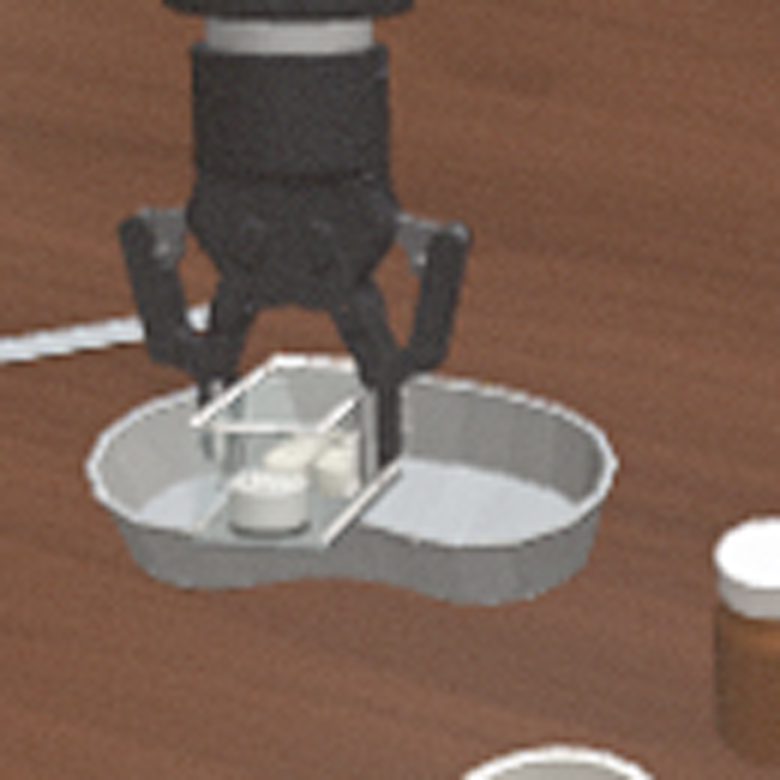

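At 19.5° the tablets have moved away from the drum, so they're sliding. I'll hold here.

>>> {"fn": "send_rows", "kwargs": {"series": "0 0 0 0 0 0 0.3; 0 0 0 0 0 0 0.3; 0 0 0 0 0 0 0.3; 0 0 0 0 0 0 0.3; 0 0 0 0 0 0 0.3; 0 0 0 0 0 0 0.3; 0 0 0 0 0 0 0.3; 0 0 0 0 0 0 0.3"}}

```text
clock: 14.72
position: [0.5615, -0.2079, 0.0514]
tool_rot: [-1.912, 0.0, 1.868]
force: [-0.4, -0.3, -1.8]
grip_width: 0.0516
```

```bash
python3 look2.py n r
```

```text
14.7167 [ 0.5615 -0.2079  0.0514] [-1.9118  0.      1.868 ] [-0.36 -0.28 -1.79] [-0.128  0.45  -0.034] 0.0516
tool tilt 19.54 centre [ 0.5493 -0.2116  0.0873] lip in dish [0.0275 0.0003 0.0467]
world tilt 19.54 centre [ 0.5595 -0.2085  0.0891] lip in dish [0.0382 0.0003 0.0486]
```

View pics/M_n.png

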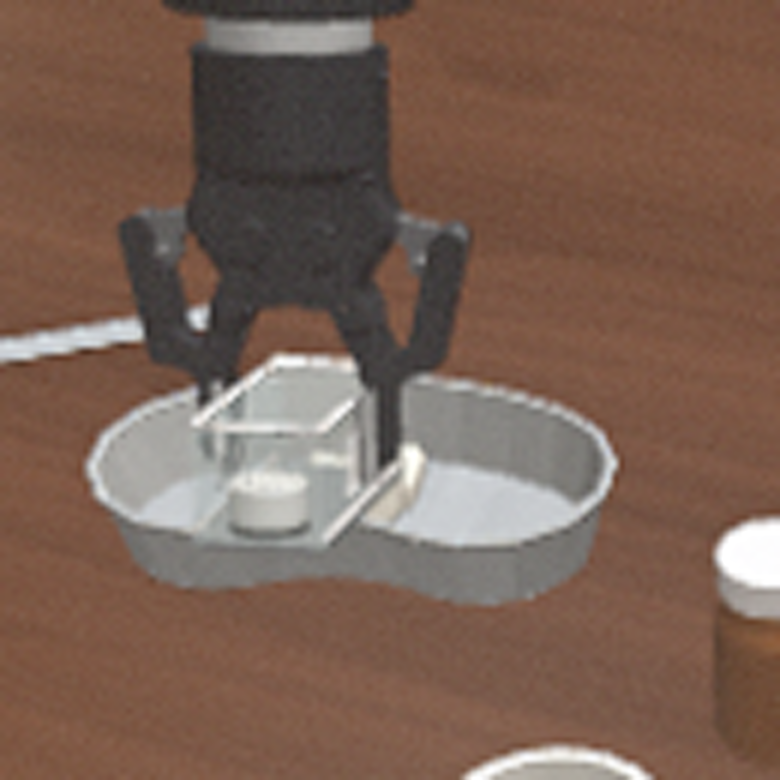

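The drum is still in place at (270,500). One tablet is in the dish at (400,490), and something white remains near the mouth at (330,460). I'll hold a little longer.

>>> {"fn": "send_rows", "kwargs": {"series": "0 0 0 0 0 0 0.3; 0 0 0 0 0 0 0.3; 0 0 0 0 0 0 0.3; 0 0 0 0 0 0 0.3; 0 0 0 0 0 0 0.3; 0 0 0 0 0 0 0.3; 0 0 0 0 0 0 0.3; 0 0 0 0 0 0 0.3"}}

```text
clock: 15.43
position: [0.5614, -0.2079, 0.0514]
tool_rot: [-1.912, 0.0, 1.868]
force: [-0.5, -0.1, -1.5]
grip_width: 0.0517
```

```bash
python3 look2.py o r; python3 - <<'E'
from h import *
a=cv2.imread('pics/scene_o.png')[170:240,200:300]
cv2.imwrite('pics/o8.png',cv2.resize(a,None,fx=8,fy=8,interpolation=cv2.INTER_CUBIC))
f=cams.grab_frame('top')[:,:,::-1]; cv2.imwrite('pics/top_o.png',f)
cv2.imwrite('pics/o9.png',cv2.resize(f[190:300,350:470],None,fx=5,fy=5,interpolation=cv2.INTER_CUBIC))
E
```

```text
15.4333 [ 0.5614 -0.2079  0.0514] [-1.9118  0.      1.8679] [-0.48 -0.1  -1.49] [-0.171  0.388  0.006] 0.0517
tool tilt 19.54 centre [ 0.5493 -0.2116  0.0872] lip in dish [0.0274 0.0003 0.0467]
world tilt 19.54 centre [ 0.5595 -0.2085  0.0891] lip in dish [0.0381 0.0003 0.0486]
```

View pics/o8.png

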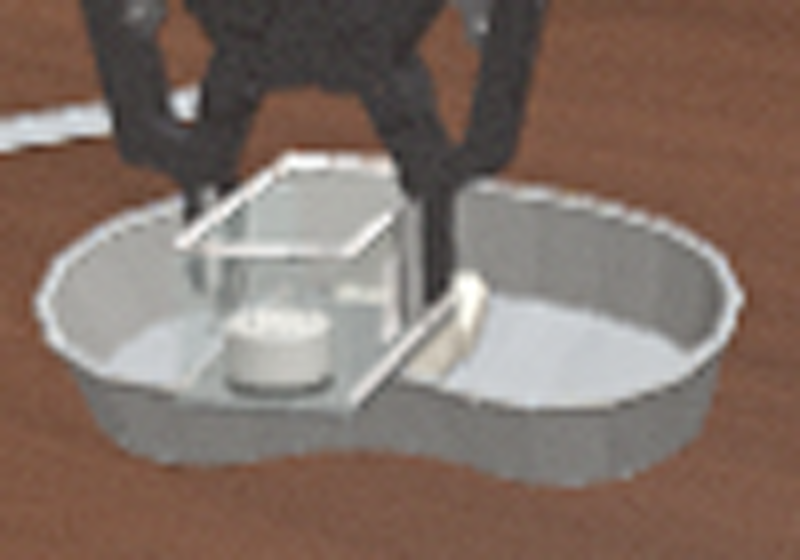

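View pics/o9.png

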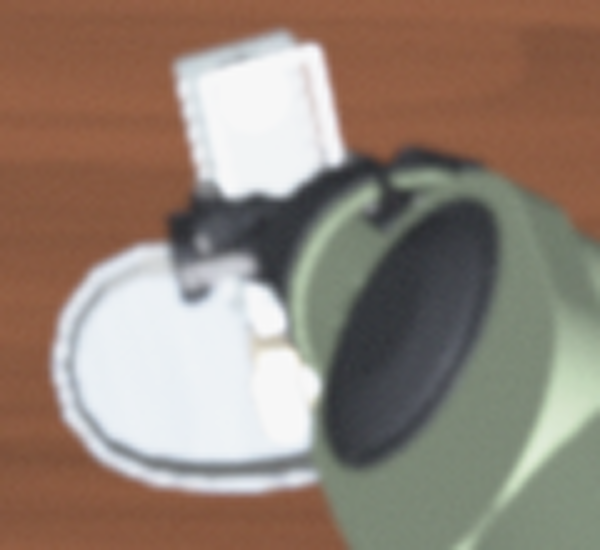

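```bash
python3 - <<'E'
from h import *
s=monitor.observe();p=s['position'];X=R.from_euler('xyz',s['tool_rot']).as_matrix()
C=np.c_[-X[:,2],X[:,0],-X[:,1]]; c=p+.038*C[:,2]
def px(n,u,v):
    K,o,A=cal(n); d=A@np.linalg.inv(K)@np.array([u,v,1.])
    o2=C.T@(o-c);d2=C.T@d; q=o2+d2*(-.015-o2[2])/d2[2]
    o3=R.from_euler('z',-PS).apply(o-[.474,-.235,0]);d3=R.from_euler('z',-PS).apply(d)
    print(n,(u,v),'caddy@z-15',q.round(3),'dish z10,20,30,45',[ (o3+d3*(z-o3[2])/d3[2])[:2].round(3) for z in(.01,.02,.03,.045)])
for a in((365,292),(465,285),(440,370),(490,300),(280,320)): px('scene',200+a[0]/8,170+a[1]/8)
for a in((265,310),(275,430),(315,385),(255,290)): px('top',350+a[0]/5,190+a[1]/5)
E
```

```text
scene (245.625, 206.5) caddy@z-15 [-0.04   0.004 -0.015] dish z10,20,30,45 [array([-0.026, -0.019]), array([-0.012, -0.014]), array([ 0.003, -0.01 ]), array([ 0.025, -0.003])]
scene (258.125, 205.625) caddy@z-15 [-0.055  0.032 -0.015] dish z10,20,30,45 [array([-0.034,  0.014]), array([-0.019,  0.018]), array([-0.004,  0.022]), array([0.018, 0.028])]
scene (255.0, 216.25) caddy@z-15 [ 0.043  0.048 -0.015] dish z10,20,30,45 [array([0.016, 0.016]), array([0.03 , 0.021]), array([0.044, 0.025]), array([0.065, 0.031])]
scene (261.25, 207.5) caddy@z-15 [-0.039  0.044 -0.015] dish z10,20,30,45 [array([-0.026,  0.024]), array([-0.011,  0.028]), array([0.003, 0.032]), array([0.025, 0.038])]
scene (235.0, 210.0) caddy@z-15 [-0.002 -0.012 -0.015] dish z10,20,30,45 [array([-0.007, -0.043]), array([ 0.007, -0.038]), array([ 0.021, -0.033]), array([ 0.043, -0.026])]
top (403.0, 252.0) caddy@z-15 [-0.062  0.012 -0.015] dish z10,20,30,45 [array([0.025, 0.004]), array([0.025, 0.006]), array([0.025, 0.008]), array([0.025, 0.011])]
top (405.0, 276.0) caddy@z-15 [-0.121  0.02  -0.015] dish z10,20,30,45 [array([-0.031,  0.016]), array([-0.031,  0.018]), array([-0.03,  0.02]), array([-0.029,  0.022])]
top (413.0, 267.0) caddy@z-15 [-0.105 -0.003 -0.015] dish z10,20,30,45 [array([-0.016, -0.009]), array([-0.015, -0.007]), array([-0.015, -0.005]), array([-0.015, -0.002])]
top (401.0, 248.0) caddy@z-15 [-0.051  0.014 -0.015] dish z10,20,30,45 [array([0.036, 0.006]), array([0.036, 0.008]), array([0.036, 0.01 ]), array([0.036, 0.013])]
```

A tablet is leaning at the lip, its tail likely held up by the caddy. I'll raise the caddy gently at the same tilt so that anything leaning slips down.

```bash
python3 - <<'E'
from h import *
print(pour(19.54,[.034,0,.070]))
E
```

```text
[-0.00e+00  1.00e-04  0.00e+00 -3.00e-01 -1.97e+01 -1.39e+01]
```

>>> {"fn": "send_rows", "kwargs": {"series": "0 0 0 0 -1 -1 0.3; 0 0 0 0 -2 -1.6 0.3; 0 0 0 0 -4 -3 0.3; 0 0 0 0 -6 -4 0.3; 0 0 0 0 -8.5 -6 0.3; 0 0 0 0 -11 -7.5 0.3; 0 0 0 0 -13.5 -9.5 0.3; 0 0 0 0 -16 -11 0.3; 0 0 0 0 -18 -12.5 0.3; 0 0 0 0 -19.5 -13.5 0.3; 0 0 0 0 -20 -14 0.3; 0 0 0 0 -20 -14 0.3; 0 0 0 0 -20 -14 0.3; 0 0 0 0 -20 -14 0.3"}}

```text
clock: 16.7
position: [0.5675, -0.206, 0.0748]
tool_rot: [-1.912, -0.0, 1.868]
force: [0.5, -0.1, -1.6]
grip_width: 0.0515
```

```bash
cat > l3.py <<'E'
from h import *
import sys
t=sys.argv[1]
s=monitor.observe();print(s['clock'],s['force'].round(2),s['moment'].round(3))
a=cams.grab_frame('scene')[:,:,::-1]; cv2.imwrite(f'pics/scene_{t}.png',a)
f=cams.grab_frame('top')[:,:,::-1]; cv2.imwrite(f'pics/top_{t}.png',f)
A=cv2.resize(a[150:250,200:300],(400,400),interpolation=cv2.INTER_CUBIC);B=cv2.resize(f[190:290,350:450],(400,400),interpolation=cv2.INTER_CUBIC)
cv2.imwrite(f'pics/P_{t}.png',np.hstack([A,B]))
E
python3 l3.py p
```

```text
16.7 [ 0.49 -0.07 -1.6 ] [-0.175  0.434 -0.029]
```

View pics/P_p.png

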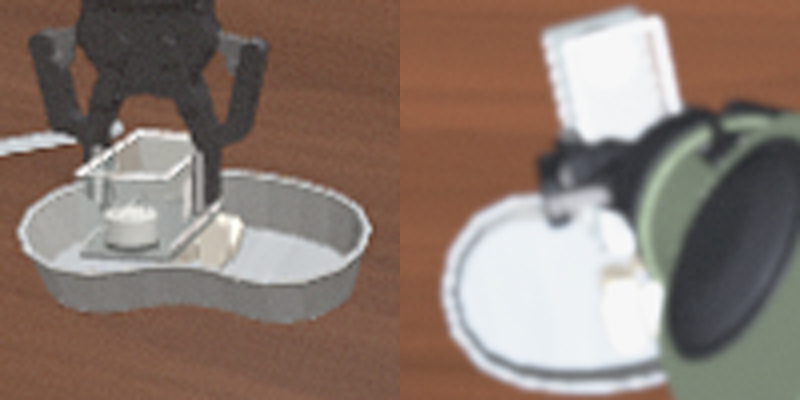

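```bash
python3 - <<'E'
from h import *
a=cv2.imread('pics/scene_p.png')[170:235,210:290]
cv2.imwrite('pics/p10.png',cv2.resize(a,None,fx=10,fy=9,interpolation=cv2.INTER_LANCZOS4))
E
```

```text
(no output)
```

View pics/p10.png

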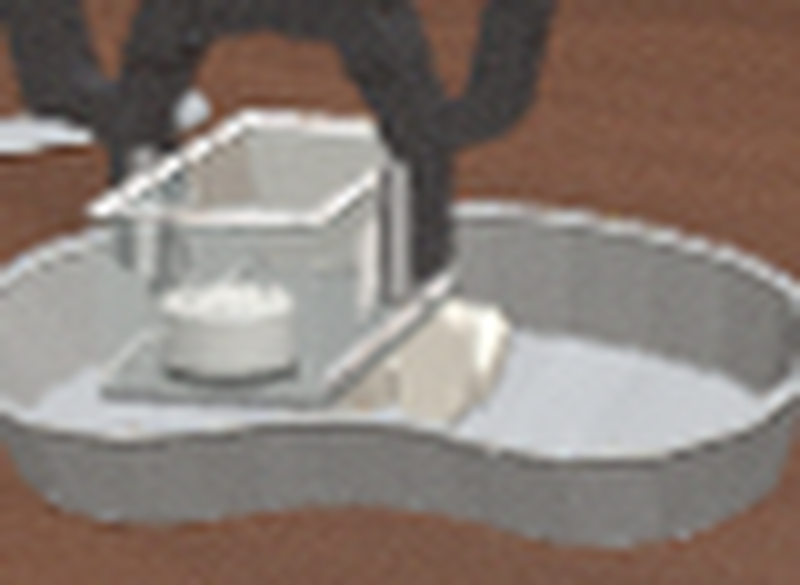

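Only the drum remains in the caddy, and the tablets are piled in the dish. I'll raise the caddy and level it.

```bash
python3 - <<'E'
from h import *
for k in (.25,.5,.75,1): print(pour(19.54*(1-k),[.034+.0*k,0,.070+.083*k]))
E
```

```text
[ 8.50e-02  1.00e-04  2.00e-04 -4.00e-01 -1.42e+01 -5.40e+00]
[ 1.703e-01  1.000e-04  2.000e-04 -4.000e-01 -2.870e+01 -1.020e+01]
[ 2.556e-01  1.000e-04  2.000e-04 -4.000e-01 -4.340e+01 -1.460e+01]
[ 3.408e-01  1.000e-04  2.000e-04 -4.000e-01 -5.830e+01 -1.860e+01]
```

>>> {"fn": "send_rows", "kwargs": {"series": "0.004 0 0 0 -1 -0.2 0.3; 0.012 0 0 0 -2 -0.7 0.3; 0.025 0 0 0 -4 -1.5 0.3; 0.042 0 0 0 -7 -2.6 0.3; 0.063 0 0 0 -10.5 -4 0.3; 0.086 0 0 0 -14.4 -5.4 0.3; 0.110 0 0 0 -18.5 -6.8 0.3; 0.134 0 0 0 -22.5 -8.2 0.3; 0.158 0 0 0 -26.6 -9.5 0.3; 0.182 0 0 0 -30.7 -10.8 0.3; 0.206 0 0 0 -34.8 -12 0.3; 0.230 0 0 0 -39 -13.3 0.3; 0.254 0 0 0 -43 -14.5 0.3; 0.277 0 0 0 -47 -15.6 0.3; 0.298 0 0 0 -51 -16.6 0.3; 0.316 0 0 0 -54 -17.5 0.3; 0.329 0 0 0 -56 -18 0.3; 0.337 0 0 0 -57.5 -18.4 0.3; 0.341 0 0 0 -58.3 -18.6 0.3; 0.341 0 0 0 -58.3 -18.6 0.3"}}

```text
clock: 18.47
position: [0.5659, -0.2064, 0.1362]
tool_rot: [-1.571, 0.0, 1.868]
force: [-0.5, 0.5, -2.5]
grip_width: 0.0516
```

```bash
python3 l3.py q; python3 - <<'E'
from h import *
s=monitor.observe();print(s['position'],s['tool_rot'])
print(rel([.52,.2534,.136],1.656))
E
```

```text
18.4667 [-0.47  0.46 -2.52] [-0.006 -0.028 -0.022]
[ 0.56561575 -0.20666525  0.1360178 ] [-1.57075432e+00 -2.29168910e-05  1.86777554e+00]
[-0.000e+00  2.118e-01  0.000e+00  4.533e+02  0.000e+00 -9.100e+01]
```

View pics/P_q.png

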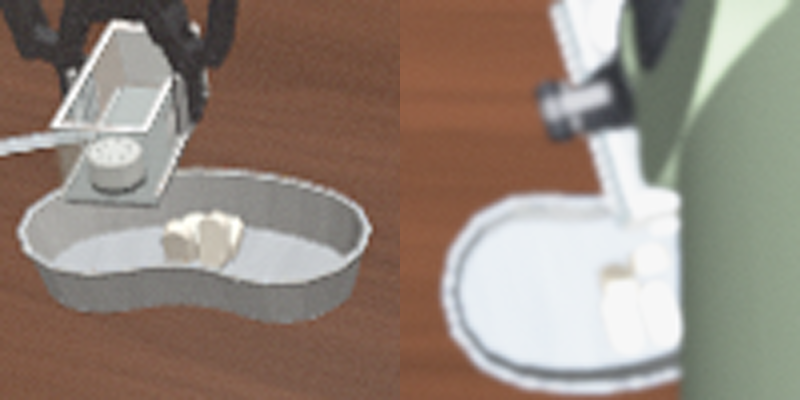

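The tablets are in the dish and only the drum is in the caddy. Now I'll carry the caddy back.

>>> {"fn": "send_rows", "kwargs": {"series": "0 0.002 0 4 0 -1 0.3; 0 0.006 0 13 0 -3 0.3; 0 0.012 0 26 0 -5 0.3; 0 0.021 0 45 0 -9 0.3; 0 0.032 0 68 0 -14 0.3; 0 0.045 0 97 0 -19 0.3; 0 0.060 0 129 0 -26 0.3; 0 0.077 0 165 0 -33 0.3; 0 0.095 0 203 0 -41 0.3; 0 0.113 0 242 0 -49 0.3; 0 0.131 0 280 0 -56 0.3; 0 0.148 0 317 0 -64 0.3; 0 0.164 0 352 0 -71 0.3; 0 0.179 0 382 0 -77 0.3; 0 0.191 0 407 0 -82 0.3; 0 0.200 0 428 0 -86 0.3; 0 0.207 0 443 0 -89 0.3; 0 0.211 0 451 0 -91 0.3; 0 0.212 0 453 0 -91 0.3; 0 0.212 0 453 0 -91 0.3"}}

```text
clock: 20.23
position: [0.5198, 0.2532, 0.136]
tool_rot: [-1.571, 0.0, 1.656]
force: [0.3, -0.4, -0.8]
grip_width: 0.0514
```

```bash
python3 l3.py r; python3 - <<'E'
from h import *
s=monitor.observe();print(s['position'],s['tool_rot'])
print(rel([.52,.2534,-.0135],1.656))
E
```

```text
20.2333 [ 0.31 -0.45 -0.82] [-0.039 -0.045  0.004]
[0.52033281 0.25197457 0.13609494] [-1.57074158e+00  5.91873398e-04  1.65480932e+00]
[-1.000e-04 -1.200e-03 -6.000e-04  1.500e+00  1.496e+02  2.000e-01]
```

View pics/P_r.png

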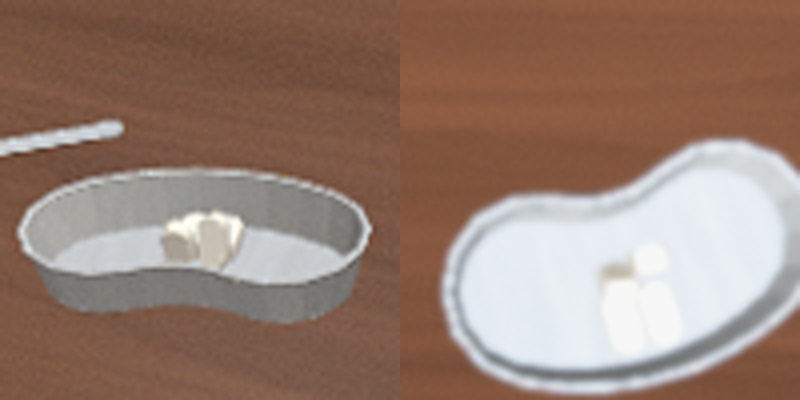

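```bash
python3 - <<'E'
from h import *
a=cv2.imread('pics/scene_r.png')[195:225,230:270]; b=cv2.imread('pics/top_r.png')[240:290,490-100:530-100]
cv2.imwrite('pics/r10.png',np.hstack([cv2.resize(a,(440,400),interpolation=cv2.INTER_CUBIC),cv2.resize(b,(320,400),interpolation=cv2.INTER_CUBIC)]))
c=cv2.imread('pics/scene_r.png')[130:260,390:500];cv2.imwrite('pics/r11.png',cv2.resize(c,None,fx=5,fy=4.5,interpolation=cv2.INTER_CUBIC))
E
```

```text
(no output)
```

View pics/r10.png

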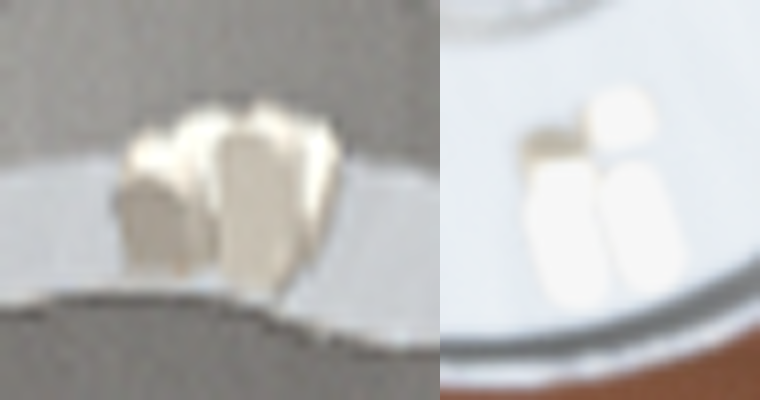

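View pics/r11.png

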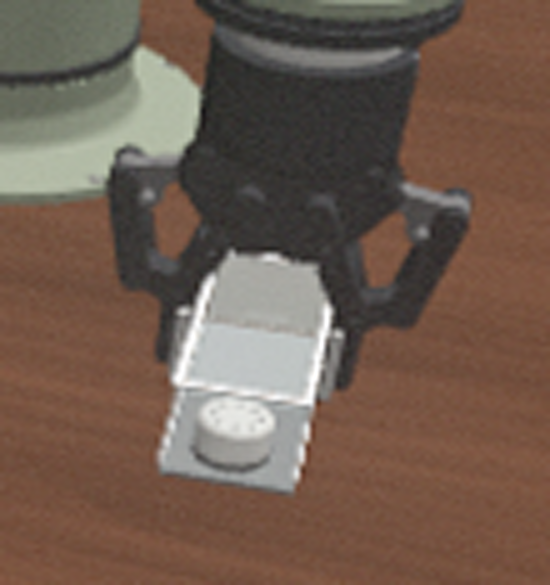

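All four tablets are in the dish, two flat and two propped against each other, and the caddy holds only the drum. I'll lower it.

>>> {"fn": "send_rows", "kwargs": {"series": "0 0 0 0 3 0 0.3; 0 0 0 0 8 0 0.3; 0 0 0 1 15 0 0.3; 0 0 0 1 24 0 0.3; 0 0 0 1 34 0 0.3; 0 0 0 1 45 0 0.3; 0 0 0 1 56 0 0.3; 0 0 0 1 67 0 0.3; 0 0 0 1 78 0 0.3; 0 0 0 1 89 0 0.3; 0 0 0 1 100 0 0.3; 0 0 0 1 110 0 0.3; 0 0 0 1 119 0 0.3; 0 0 0 1 127 0 0.3; 0 0 0 1 134 0 0.3; 0 0 0 1 139 0 0.3; 0 0 0 1 143 0 0.3; 0 0 0 1 146 0 0.3; 0 0 0 1 147.5 0 0.3; 0 0 0 1 148 0 0.3"}}

```text
clock: 22.0
position: [0.5201, 0.2542, -0.0119]
tool_rot: [-1.571, 0.0, 1.656]
force: [-0.4, 0.6, -1.6]
grip_width: 0.0515
```

>>> {"fn": "send_rows", "kwargs": {"series": "0 0 0 0 0.4 0 0.3; 0 0 0 0 0.8 0 0.3; 0 0 0 0 1.2 0 0.3; 0 0 0 0 1.2 0 0.3; 0 0 0 0 1.2 0 0.3"}}

```text
clock: 22.42
position: [0.5201, 0.2542, -0.013]
tool_rot: [-1.571, -0.0, 1.656]
force: [-0.1, 0.2, -0.7]
grip_width: 0.0518
```

>>> {"fn": "send_rows", "kwargs": {"series": "0 0 0 0 0.4 0 0.3; 0 0 0 0 0.8 0 0.3; 0 0 0 0 0.8 0 0.3; 0 0 0 0 0.8 0 0.3"}}

```text
clock: 22.75
position: [0.5201, 0.2542, -0.0137]
tool_rot: [-1.571, -0.0, 1.656]
force: [-1.2, -0.5, 4.2]
grip_width: 0.0514
```

>>> {"fn": "send_rows", "kwargs": {"series": "0 0 0 0 0 0 0.62; 0 0 0 0 0 0 0.66; 0 0 0 0 0 0 0.7; 0 0 0 0 0 0 0.8; 0 0 0 0 0 0 0.9; 0 0 0 0 0 0 1; 0 0 0 0 0 0 1; 0 0 0 0 0 0 1; 0 0 0 0 0 0 1"}}

```text
clock: 23.5
position: [0.52, 0.2542, -0.0139]
tool_rot: [-1.571, 0.0, 1.656]
force: [0.1, 1.3, 0.0]
grip_width: 0.0853
```

```bash
python3 look.py t
```

```text
23.5 [ 0.52    0.2542 -0.0139] [-1.5708  0.      1.656 ] [0.07 1.28 0.05] [-0.049 -0.005 -0.003] 0.08532300433379413
```

View pics/L_t.png

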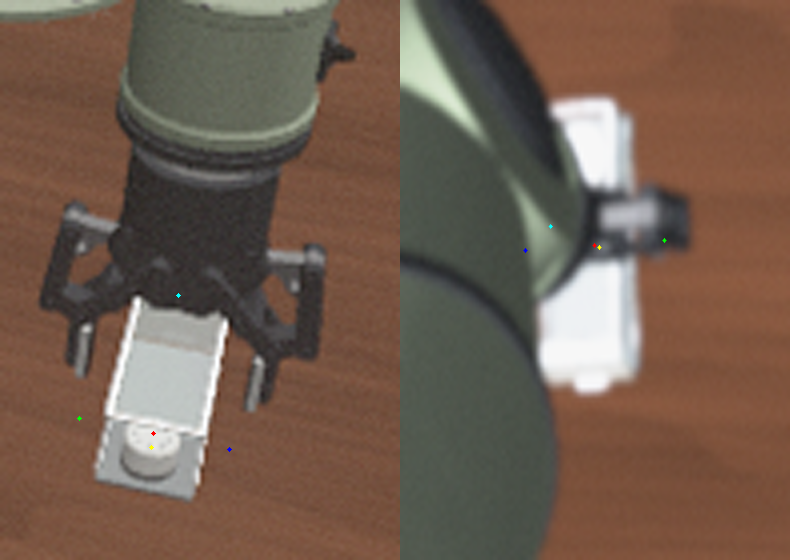

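Released, with the caddy back where it stood and the drum inside. I'll retreat straight up, then back towards the side.

>>> {"fn": "send_rows", "kwargs": {"series": "0 0 0 0 -5 0 1; 0 0 0 0 -12 0 1; 0 0 0 0 -22 0 1; 0 0 0 0 -35 0 1; 0 0 0 0 -50 0 1; 0 0 0 0 -70 0 1; 0 0 0 0 -90 0 1; 0 0 0 0 -110 0 1; 0 0 0 0 -130 0 1; 0 0 0 0 -150 0 1; 0 0 0 0 -170 0 1; 0 0 0 0 -180 20 1; 0 0 0 0 -180 50 1; 0 0 0 0 -180 80 1; 0 0 0 0 -180 110 1; 0 0 0 0 -180 130 1; 0 0 0 0 -180 130 1; 0 0 0 0 -180 130 1; 0 0 0 0 -180 130 1"}}

```text
clock: 25.18
position: [0.3913, 0.2434, 0.1671]
tool_rot: [-1.572, -0.001, 1.656]
force: [0.8, 0.0, -0.1]
grip_width: 0.0855
```

```bash
python3 - <<'E'
from h import *
s=monitor.observe();print(s['clock'],s['position'],s['qd'].round(3).max())
for n in("scene","top"): cv2.imwrite(f'pics/{n}_z.png',cams.grab_frame(n)[:,:,::-1])
a=cv2.imread('pics/scene_z.png');b=cv2.imread('pics/top_z.png')
cv2.imwrite('pics/Z.png',np.hstack([cv2.resize(a[220:310,395:475],(380,428),interpolation=cv2.INTER_CUBIC),cv2.resize(b[195:285,165:245],(380,428),interpolation=cv2.INTER_CUBIC)]))
E
```

```text
25.1833 [0.391277   0.24340871 0.16710821] 0.018
```

View pics/Z.png

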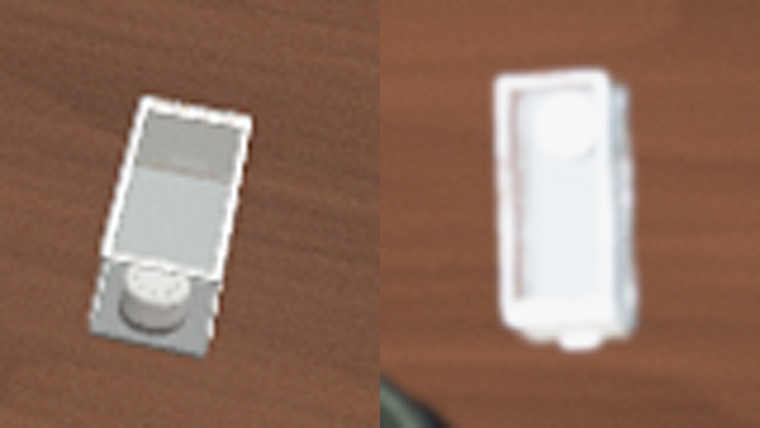

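View pics/scene_z.png

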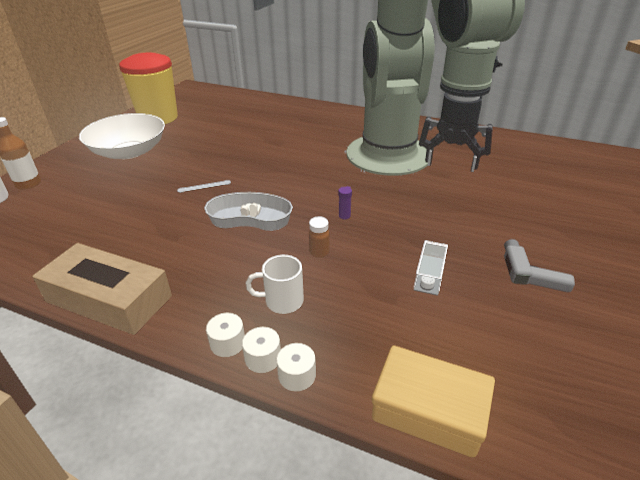

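View pics/top_z.png

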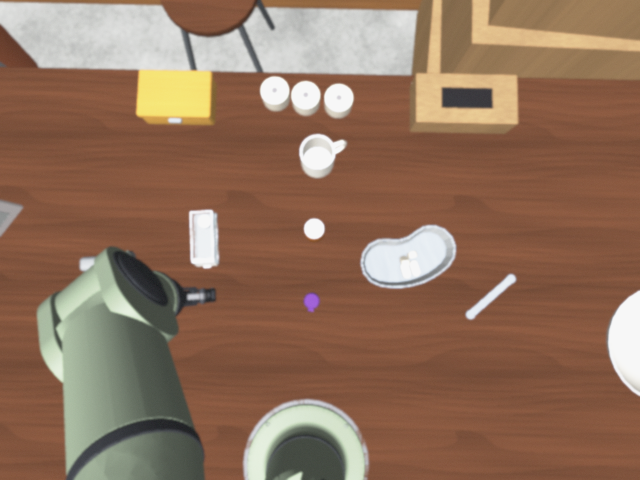

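The caddy looks the same as at the start, with the flap tab at (204,267), the drum inside and the tablets in the dish at (409,264). The bystanders haven't moved. Handing in.

```bash
python3 -c "
from workcell import bot
print(bot.job_done())"
```

```text
the job is handed in; nothing more can be done
None
```

I carried the caddy to the dish and tipped it slowly with its lip 47 mm above the bench. At about 19.5° the tablets slid into the dish and the drum stayed put. I then levelled the caddy, set it down where it had stood, released it and backed the arm off. The job was handed in at about 25 s, with no verdict reported.

**Last pictures:**
- **Caddy:** standing flat within a few millimetres of its start, with the drum at its back end. The flap looks the same as at the start, but its angle was only judged by eye.
- **Tablets:** no tablets are left in the caddy and none are visible on the bench. A close-up earlier, before I set the caddy down, showed four in the dish: two flat and two propped against them, below the rim.
- **Dish and bystanders:** in their original places. The arm hides part of the thermometer in the last top view, but the scene view shows it where it was.

**What disagreed:** the fingertips sat about 32 mm further back along the tool than the reported TCP and the description imply. Both cameras showed this, so I set the grasp height from the pictures, with a reported TCP height of −14 mm. I then allowed for the offset when tipping, and the overlay matched the tilted caddy.

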